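# Switch off the slide-drying hotplate and check it with the surface thermometer

## Robot

A 6-joint arm with a two-finger parallel gripper is mounted at the origin on the work surface. World frame = base frame: x ahead of the robot, y to its left, z up, the work surface at z = 0. Lengths are in m, angles in rad, forces in N, time in s.
With the tool pointing down it reaches from about 0.4 to 0.925 m from the base axis. Payload 12.5 kg.
Tool frame: the origin (TCP) lies on the centre line of the jaws, within the pads' length; the fingertips stand 19 mm ahead of it and the grasp point (between the pads) is the TCP; y points along the fingers, z is the direction in which the jaws open and shut, and the axes are right-handed (so a half turn about y gives the same grasp; the last joint's range is limited). The gripper opens to 95 mm and grips with 3 to 60 N. Pads are 20 mm wide; open, the fingers measure 119 mm over their backs; the gripper's body (75 mm by 180 mm) begins 59 mm behind the grasp point.
Start: joints at [1.003, 0.491, 1.559, -0, 1.092, -0.106], TCP at [0.278, 0.56, 0.197] pointing down, gripper open.
Joint ranges: [-3.1, 3.1], [-0.84, 2.19], [0.05, 2.79], [-1.13, 4.28], [0.06, 2.93], [-2.69, 2.69]. Speed limits (rad/s): [2.22, 2.22, 2.79, 3.14, 3.14, 3.14].

## Interface

Orientations are given as a unit quaternion [w, x, y, z].
In Python, from bench import r gives the robot as it stands. The module is installed in compiled form; this text tells all that it offers.
- The arm moves only by the shell command python3 -m handwheel 'ROWS' [FORCE]. ROWS is JSON, a list of rows, each an object of numbers: "x", "y", "z": the shift along the world's x, y, z each as a share of 500 mm, from -1 to 1; "ax", "ay", "az": the turn, a rotation vector about the world's x, y, z each as a share of 0.5 rad, from -1 to 1; "gripper": the opening, from -1 (shut) to 1 (fully open). A call has 1 to 8 rows; each row is the pose to reach, as a shift and turn from the pose commanded when the call began; what a row does not reach only later rows make up. A row lasts 1/10 s, in which the tool goes at most 50 mm and 8.59 degrees, less where a joint would pass 70% of its speed; a pose out of reach is approached as far as the arm can. A call with a number of a shift or a turn outside -1 to 1 is refused whole. A call with a gripper value outside its range is refused whole. The fingers move at their own pace and stop on an object; FORCE is the grip in N (left out, the last holds). Time passes only in rows, so rows that repeat a pose let the fingers close. It gives the time, the measured TCP pose, the force and the opening at its end, in the units of the state.
- r.state(): the state, without advancing time (a new reading comes with each control period).
- r.capture(name): name is "side" or "top"; returns a dict with "frame" (384x512x3 uint8, blue, green, red), "K" (3x3 intrinsics, pixels), "xyz" and "orientation" of the camera in the world. Camera axes: x right, y up, looking along -z (the intrinsics and any distortion apply to the point x, -y, -z); pixel columns grow to the right and rows downward; lengths in m; the calibration is good to about 2 mm. A picture is of the moment at which its call begins. There is no depth.
- r.finish_job(): hands the job in, once; it reports no verdict.
The state is a dict: "t": time; "q": joint angles; "joint_velocities": joint speeds; "joint_efforts": joint torques, N m; "tool_pos": TCP position; "tcp_rot": TCP orientation; "force": force on the tool from outside, world axes, zero at the start; "torque": the same for the moment, N m; "finger_gap": finger opening in m.
Only numpy, scipy, OpenCV 4.12 (cv2) and the standard library are available. Lean on these libraries where they do the work, as an engineer would, in place of code of your own. Each camera call takes 0.05 s, during which the arm holds its last target. There are 200 camera calls.

## Task

Switch the slide-drying hotplate off by turning its lever knob anticlockwise (seen from above) all the way to its stop. Then take the T-handled surface thermometer from its cradle, aim its sprung tip square onto the middle of the dark metal block in the sloping plate, press gently until the tip is about half way in, and hold it still there for two seconds. Lay the thermometer back in its cradle, tip hanging down, and leave the dishes, bottle, beaker and jar where they are.

Things in the scene. Friction and masses are not known exactly. Their poses are not given: they have to be found in the camera images.
- hotplate: White slide-drying hotplate, fixed to the bench, 310 mm deep (x), 200 mm wide (y). Origin: on the bench under its rear housing. Own +x points to its high back, -x to its low front (roughly towards the robot). A control box 45 mm high, 150 mm wide spans own x -210 to -55 mm; behind it the sloping plate rises from 50 to 140 mm.
- plate: Sloping aluminium plate of the hotplate, 170 (own x, up the slope) x 200 mm (own y), sloped 32 degrees. Origin: centre of its upper face, 95 mm above the bench; own z: outward normal, up and to the front. In its middle is a dark steel block 66 x 66 mm, its flat face parallel to the plate and 2 to 18 mm proud of it: this differs from run to run and is not reported.
- control_axis (a point): Point on the vertical axis of the hotplate's black lever knob, at the mid-height of its lever (69 mm above the bench), on top of the control box (own x -135 mm, y 0 of the hotplate).
- heat_control (a joint): Angle of the lever knob, rad: 0 = off, at the anticlockwise stop; grows clockwise (from above) to 2.2. Stays where left (friction 0.12 N m). The lever is a bar 14 mm wide, from 55 to 83 mm above the bench, reaching 65 mm out from the axis (and 20 mm behind it). From above, its long arm points at (240 degrees - joint value), counted anticlockwise from the hotplate's own +x.
- cradle: Grey cradle fixed to the bench, base 150 x 80 mm, two uprights at own x = +-48 mm (16 mm thick, 48 mm wide), each with a flat seat 115 mm above the bench between two cheeks 12 mm high and 36 mm apart. Origin: under its centre on the bench; the thermometer's handle lies along its own x.
- probe: T-handled thermometer, loose, about 0.24 kg. Handle: grey bar 130 (own x) x 28 (y) x 30 mm (z); origin at the bar's centre: grip here across y. A white display pod rises 14 mm above the bar from own x -65 to -29 mm. A steel stem, 20 mm thick, goes down (-z) from the bar's middle to the sprung tip, 95 mm below the origin. Starts in the cradle, origin 130 mm above the bench.
- probe_tip (a point): Centre of the end face of the thermometer's tip when it is fully out: 95 mm below the handle's centre (own -z). The tip is a flat steel disc of 24 mm diameter, sprung: it can be pushed 12 mm into the stem along own z, starts to give at 1.8 N, is half way in at 4.5 N and fully in at 7.2 N (further pressing is rigid). How far it is in is not reported.
- dish_a: Closed Petri dish, 90 mm across, 17 mm high; origin under its centre. Leave alone.
- dish_b: Closed Petri dish, 90 mm across, 17 mm high; origin under its centre. Leave alone.
- dish_c: Closed Petri dish, 90 mm across, 17 mm high; origin under its centre. Leave alone.
- bottle: Amber bottle, 66 mm across, 150 mm high; origin under its centre. Leave alone.
- beaker: Glass beaker, 70 mm across, 95 mm high; origin under its centre. Leave alone.
- jar: White jar, 70 mm across, 90 mm high; origin under its centre. Leave alone.
Things that resemble listed ones, but are neither listed nor needed, are in the scene too. There is more than one size of the probe; the job needs the smaller.

How it is judged:
By the outcome, as a careful person would: the job done as asked, in the order asked, and still so for the second after the job is handed in, with the robot touching nothing.
It also fails if it takes over 72 s, if anything falls off the work surface, if the arm or the gripper's body presses on something with over 40 N, if the wrist force passes 120 N, or if a joint passes its speed limit or range.

## Working session

There is one attempt and no reset: what is moved stays moved. The work goes in short steps, Python scripts to look and compute and a shell command to move; the robot and the scene stay as the last step left them, time stands still between calls to the robot, and variables do not carry over. Pictures are saved under pics/ and viewed, about 8 in all and at most 12, crops included, and the job is handed in when it is done.

```bash
mkdir -p pics; python3 - <<'E'
from bench import r
import cv2,numpy as np
for n in("top","side"):
    c=r.capture(n);cv2.imwrite(f"pics/{n}0.png",c["frame"]);print(n,c["K"],c["xyz"],c["orientation"],[k for k in c])
print(r.state())
E
```

```text
top [[383.29617743   0.         256.7057258 ]
 [  0.         383.29617743 196.89543831]
 [  0.           0.           1.        ]] [0.28887605 0.01416556 1.36970798] [ 0.70452736  0.07092632 -0.07123316 -0.70252153] ['frame', 'K', 'xyz', 'orientation']
side [[355.07595889   0.         255.17983341]
 [  0.         355.07595889 196.08693876]
 [  0.           0.           1.        ]] [ 0.30408673 -0.77950231  0.91850233] [ 0.9064014   0.38954658 -0.05558643 -0.15362329] ['frame', 'K', 'xyz', 'orientation']
{'t': 0.1, 'q': array([ 1.00338506e+00,  4.91487190e-01,  1.55938748e+00, -8.57230048e-06,
        1.09171112e+00, -1.05614170e-01]), 'joint_velocities': array([ 0.0015743 , -0.00114879, -0.00067924,  0.00099722,  0.00116046,
       -0.00155306]), 'joint_efforts': array([ 3.88374916e-03, -6.13615823e+01, -2.58603680e+01,  6.94257603e-02,
        4.69880900e-02, -4.36988250e-05]), 'tool_pos': array([0.27833584, 0.55933875, 0.19612806]), 'tcp_rot': array([-0.6880089 ,  0.68867354, -0.16193505,  0.16170824]), 'force': array([ 0.06695862,  0.48276375, -0.06402842]), 'torque': array([-0.03202004,  0.0101708 ,  0.01291749]), 'finger_gap': 0.09495506777400525}
```

View pics/top0.png

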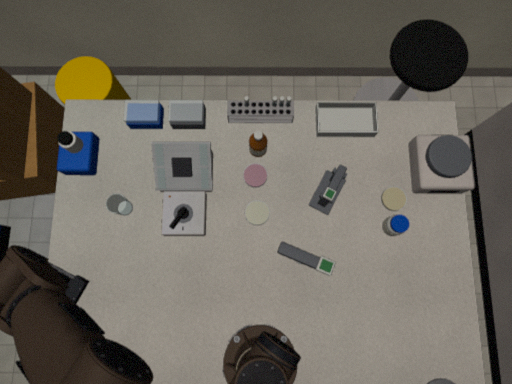

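View pics/side0.png

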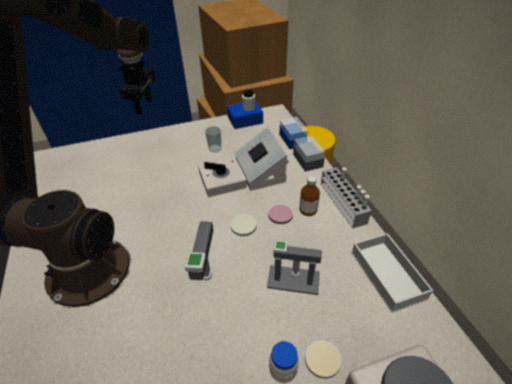

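The top view shows the hotplate (plate block at about (181,167), lever knob at (183,212)). The cradle with the smaller probe is at about (328,190). A larger decoy lies at (305,257).

```bash
cat > h.py <<'E'
import cv2,numpy as np
from scipy.spatial.transform import Rotation as R
from bench import r
def rot(q): return R.from_quat([q[1],q[2],q[3],q[0]])
class Cam:
    def __init__(s,n):
        c=r.capture(n);s.f=c["frame"];s.K=np.array(c["K"]);s.p=np.array(c["xyz"]);s.R=rot(c["orientation"]).as_matrix()
    def ray(s,u,v):
        d=np.linalg.solve(s.K,[u,v,1.]);return s.R@(d*[1,-1,-1])
    def at(s,u,v,z):
        d=s.ray(u,v);return s.p+d*(z-s.p[2])/d[2]
    def px(s,P):
        d=(s.R.T@(np.array(P)-s.p))*[1,-1,-1];q=s.K@d;return q[:2]/q[2]
def tri(a,ua,b,ub):
    A=[];B=[]
    M=0;v=0
    for c,u in((a,ua),(b,ub)):
        d=c.ray(*u);d/=np.linalg.norm(d);Q=np.eye(3)-np.outer(d,d);M=M+Q;v=v+Q@c.p
    return np.linalg.solve(M,v)
def crop(f,x,y,w,h,k): return cv2.resize(f[y:y+h,x:x+w],None,fx=k,fy=k,interpolation=cv2.INTER_CUBIC)
E
python3 - <<'E'
from h import *
t=Cam("top");s=Cam("side")
a=np.hstack([crop(t.f,145,135,75,105,5),crop(t.f,300,155,60,70,6)[:0] if 0 else cv2.resize(crop(t.f,300,160,55,60,7),(385,525))])
b=np.hstack([crop(s.f,195,125,95,75,4),crop(s.f,255,230,75,75,4)])
b=cv2.copyMakeBorder(b[:, :760],0,0,0,max(0,0),0)
cv2.imwrite("pics/a.png",a);cv2.imwrite("pics/b.png",b);print(a.shape,b.shape)
E
```

```text
(525, 760, 3) (300, 680, 3)
```

View pics/a.png

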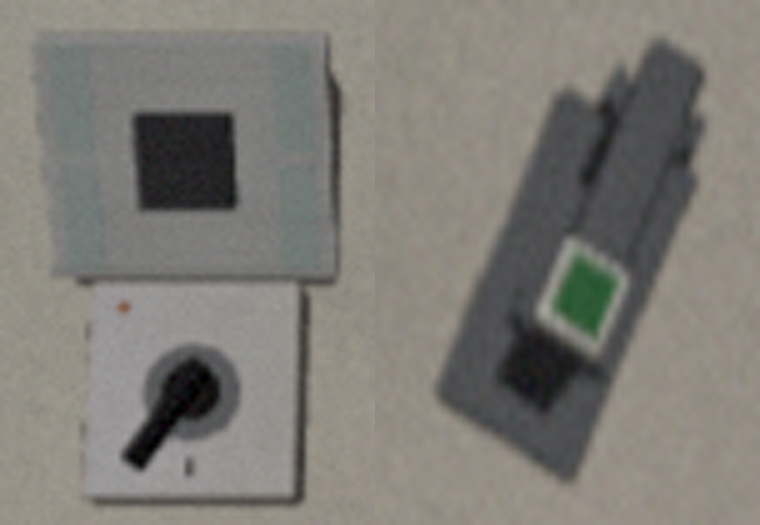

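View pics/b.png

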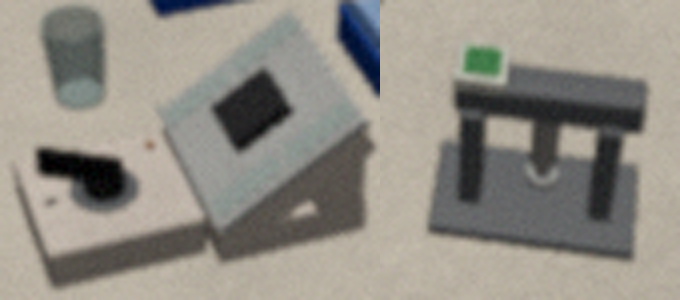

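Crop a.png shows the lever's long arm from the hub at (190,388) to the tip at (133,460), roughly 142° in the world. The block's corners are at (135,113)…(235,210). The probe's handle runs from pod end to far end (655,38)/(703,72). Crop b.png confirms the stem hangs between the cradle's uprights.

```bash
python3 - <<'E'
from h import *
np.set_printoptions(precision=4,suppress=True)
t=Cam("top");s=Cam("side")
L=lambda X,Y:(145+X/5-.4,135+Y/5-.4)
Rr=lambda X,Y:(300+(X-375)/7-.4,160+Y/8.75-.4)
S1=lambda X,Y:(195+X/4-.4,125+Y/4-.4)
S2=lambda X,Y:(255+(X-380)/4-.4,230+Y/4-.4)
print("control box corners z.045",[t.at(*L(*p),.045)[:2] for p in((86,496),(297,499),(300,284))])
print("plate corners lo", [t.at(*L(*p),.05)[:2] for p in((53,276),(335,281))],"hi",[t.at(*L(*p),.14)[:2] for p in((33,34),(326,34))])
hub=t.at(*L(190,386),.083);tip=t.at(*L(133,462),.083)
print("hub",hub,"tip",tip,np.degrees(np.arctan2(*(tip-hub)[[1,0]])))
# block corners mask
def blk(c,x,y,w,h):
    g=c.f[y:y+h,x:x+w].max(2);m=(g<75).astype('uint8');cs=max(cv2.findContours(m,0,1)[0],key=cv2.contourArea)
    q=cv2.boxPoints(cv2.minAreaRect(cs));M=cv2.moments(m,True);return (x+M['m10']/M['m00'],y+M['m01']/M['m00']),M['m00']
bt=blk(t,165,150,35,35);bs=blk(s,243,138,30,28);print(bt,bs)
B=tri(t,bt[0],s,bs[0]);print("block",B,t.px(B),s.px(B))
# corners tri
T=[(135,113),(233,113),(235,209),(140,210)]
Sx=[(213,104),(265,68),(292,107),(239,151)]
for a in T: print("c",a,t.at(*L(*a),B[2])[:2])
print("cradle base",[t.at(*Rr(*p),.01)[:2] for p in((440,395),(572,480),(697,180),(565,90))])
print("pod",[t.at(*Rr(*p),.159)[:2] for p in((538,303),(600,357),(630,262),(572,232))])
print("far end",[t.at(*Rr(*p),.145)[:2] for p in((655,38),(703,72))])
# green centroid
for c,z,(x,y,w,h) in((t,.159,(300,160,60,60)),(s,.159,(255,230,75,75))):
    f=c.f[y:y+h,x:x+w].astype(int);m=(f[:,:,1]>f[:,:,2]+25)&(f[:,:,1]>f[:,:,0]+15);v,u=np.nonzero(m);print("green",len(u),c.at(x+u.mean(),y+v.mean(),z))
E
```

```text
control box corners z.045 [array([0.4281, 0.3419]), array([0.4264, 0.1959]), array([0.5786, 0.1983])]
plate corners lo [array([0.5828, 0.372 ]), array([0.5798, 0.173 ])] hi [array([0.73  , 0.3704]), array([0.7306, 0.1728])]
hub [0.4991 0.2657 0.083 ] tip [0.4471 0.302  0.083 ] 145.0961862373181
((181.67924528301887, 166.9056603773585), 371.0) ((257.6146341463415, 152.06341463414634), 205.0)
block [0.6548 0.2731 0.0943] [181.7005 166.7258] [257.462  152.1169]
c (135, 113) [0.6889 0.3096]
c (233, 113) [0.6891 0.2416]
c (235, 209) [0.6204 0.2377]
c (140, 210) [0.6195 0.3029]
cradle base [array([ 0.5381, -0.1743]), array([ 0.5029, -0.2411]), array([ 0.6298, -0.3107]), array([ 0.6685, -0.2431])]
pod [array([ 0.5455, -0.1997]), array([ 0.5252, -0.2275]), array([ 0.5611, -0.2427]), array([ 0.5724, -0.2163])]
far end [array([ 0.6514, -0.2609]), array([ 0.6381, -0.2831])]
green 42 [ 0.5484 -0.2214  0.159 ]
green 56 [ 0.5486 -0.2251  0.159 ]
```

```bash
python3 -m handwheel '[{"x":0.1,"y":-0.1,"z":0.05,"gripper":-1},{"x":0.2,"y":-0.2,"z":0.05,"gripper":-1},{"x":0.3,"y":-0.3,"z":0.05,"gripper":-1},{"x":0.4,"y":-0.4,"z":0.05,"gripper":-1},{"x":0.424,"y":-0.478,"z":0,"gripper":-1},{"x":0.424,"y":-0.478,"z":0,"gripper":-1},{"x":0.424,"y":-0.478,"z":0,"gripper":-1},{"x":0.424,"y":-0.478,"z":0,"gripper":-1}]' 20; python3 - <<'E'
from h import *
s=r.state();M=rot(s["tcp_rot"]).as_matrix();print(s["tool_pos"],s["q"].round(3),M.round(3))
t=Cam("top");cv2.imwrite("pics/c.png",crop(t.f,130,130,110,120,5))
E
```

```text
[0.27839809 0.55949838 0.19644277] [ 1.003  0.491  1.559 -0.     1.092 -0.106] [[ 0.895 -0.     0.446]
 [-0.446 -0.     0.895]
 [-0.    -1.    -0.   ]]validation failed for argument at $[0]...
```

View pics/c.png

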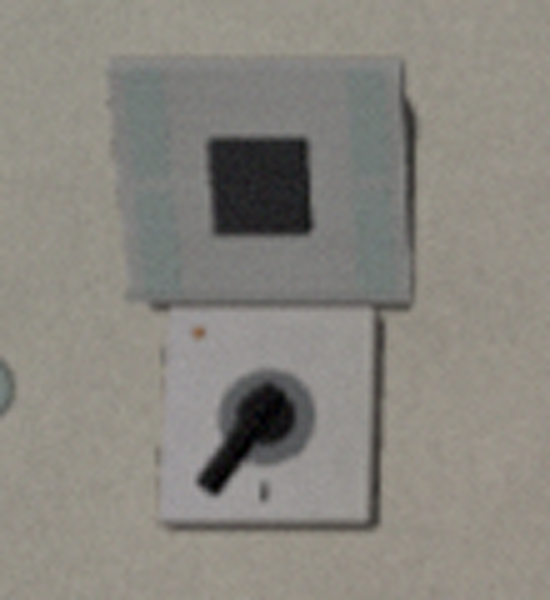

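The move was refused and the arm did not move. The picture shows the lever still at its start. I'll retry with every key present.

```bash
python3 -m handwheel '[{"x":0.1,"y":-0.1,"z":0.05,"ax":0,"ay":0,"az":0,"gripper":-1},{"x":0.2,"y":-0.2,"z":0.05,"ax":0,"ay":0,"az":0,"gripper":-1},{"x":0.3,"y":-0.3,"z":0.05,"ax":0,"ay":0,"az":0,"gripper":-1},{"x":0.4,"y":-0.4,"z":0.05,"ax":0,"ay":0,"az":0,"gripper":-1},{"x":0.424,"y":-0.478,"z":0,"ax":0,"ay":0,"az":0,"gripper":-1},{"x":0.424,"y":-0.478,"z":0,"ax":0,"ay":0,"az":0,"gripper":-1},{"x":0.424,"y":-0.478,"z":0,"ax":0,"ay":0,"az":0,"gripper":-1},{"x":0.424,"y":-0.478,"z":0,"ax":0,"ay":0,"az":0,"gripper":-1}]' 20
```

```text
t: 1.15
tool_pos: [0.492, 0.3179, 0.1959]
tcp_rot: [-0.688, 0.688, -0.163, 0.163]
force: [-0.3, 0.6, -1.2]
finger_gap: 0.0366
```

```bash
python3 -m handwheel '[{"x":0,"y":0,"z":0,"ax":0,"ay":0,"az":0,"gripper":-1},{"x":0,"y":0,"z":0,"ax":0,"ay":0,"az":0,"gripper":-1},{"x":0,"y":0,"z":0,"ax":0,"ay":0,"az":0,"gripper":-1},{"x":0,"y":0,"z":-0.08,"ax":0,"ay":0,"az":0,"gripper":-1},{"x":0,"y":0,"z":-0.16,"ax":0,"ay":0,"az":0,"gripper":-1},{"x":0,"y":0,"z":-0.232,"ax":0,"ay":0,"az":0,"gripper":-1},{"x":0,"y":0,"z":-0.232,"ax":0,"ay":0,"az":0,"gripper":-1}]'
python3 - <<'E'
import numpy as np
# shifts in shares from (.492,.318) start along arc
for a in range(100,236,10):
    p=np.array([.499,.268])+.053*np.array([np.cos(np.radians(a)),np.sin(np.radians(a))]);print(a,((p-[.492,.318])/.5).round(3))
E
```

```text
t: 1.85
tool_pos: [0.4881, 0.3203, 0.0771]
tcp_rot: [-0.687, 0.69, -0.163, 0.16]
force: [0.3, 0.5, 0.2]
finger_gap: 0.0004
100 [-0.004  0.004]
110 [-0.022 -0.   ]
120 [-0.039 -0.008]
130 [-0.054 -0.019]
140 [-0.067 -0.032]
150 [-0.078 -0.047]
160 [-0.086 -0.064]
170 [-0.09  -0.082]
180 [-0.092 -0.1  ]
190 [-0.09  -0.118]
200 [-0.086 -0.136]
210 [-0.078 -0.153]
220 [-0.067 -0.168]
230 [-0.054 -0.181]
```

```bash
python3 -m handwheel '[{"x":-0.018,"y":-0.004,"z":0,"ax":0,"ay":0,"az":0,"gripper":-1},{"x":-0.035,"y":-0.012,"z":0,"ax":0,"ay":0,"az":0,"gripper":-1},{"x":-0.05,"y":-0.023,"z":0,"ax":0,"ay":0,"az":0,"gripper":-1},{"x":-0.063,"y":-0.036,"z":0,"ax":0,"ay":0,"az":0,"gripper":-1},{"x":-0.074,"y":-0.051,"z":0,"ax":0,"ay":0,"az":0,"gripper":-1},{"x":-0.082,"y":-0.068,"z":0,"ax":0,"ay":0,"az":0,"gripper":-1},{"x":-0.086,"y":-0.086,"z":0,"ax":0,"ay":0,"az":0,"gripper":-1},{"x":-0.088,"y":-0.104,"z":0,"ax":0,"ay":0,"az":0,"gripper":-1}]'
python3 -m handwheel '[{"x":0.002,"y":-0.018,"z":0,"ax":0,"ay":0,"az":0,"gripper":-1},{"x":0.006,"y":-0.036,"z":0,"ax":0,"ay":0,"az":0,"gripper":-1},{"x":0.01,"y":-0.045,"z":0,"ax":0,"ay":0,"az":0,"gripper":-1},{"x":0.01,"y":-0.045,"z":0,"ax":0,"ay":0,"az":0,"gripper":-1}]'
python3 - <<'E'
from h import *
s=r.state();print(s["tool_pos"],s["force"])
t=Cam("side");cv2.imwrite("pics/d.png",crop(t.f,180,120,110,80,5))
E
```

```text
t: 2.65
tool_pos: [0.4464, 0.2677, 0.0807]
tcp_rot: [0.688, -0.688, 0.162, -0.162]
force: [0.3, 0.2, 0.1]
finger_gap: 0.0004
t: 3.05
tool_pos: [0.452, 0.2454, 0.0806]
tcp_rot: [0.688, -0.688, 0.162, -0.162]
force: [-0.2, -0.6, -0.1]
finger_gap: 0.0004
[0.45199031 0.24544059 0.08063966] [-0.22472839 -0.57781794 -0.125734  ]
```

View pics/d.png

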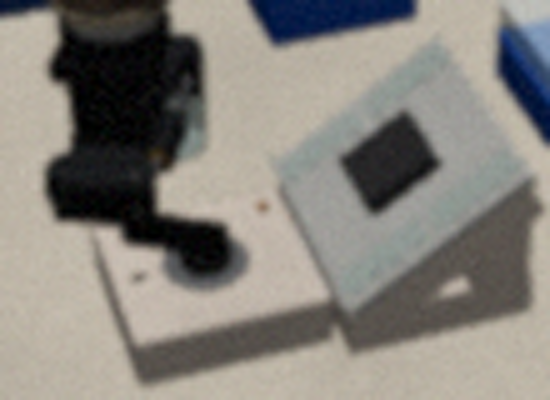

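```bash
python3 - <<'E'
from h import *
s=Cam("side");t=Cam("top")
f=lambda P:(s.px(P)-[180,120])*5
p=r.state()["tool_pos"]
print("tcp",f(p),"tip",f(p-[0,0,.019]),"base body",f(p+[0,0,.059]))
for a in (145,160,180,200,230): print(a,f([.499+.065*np.cos(np.radians(a)),.268+.065*np.sin(np.radians(a)),.069]))
print("hub",f([.499,.268,.083]))
cv2.imwrite("pics/e.png",crop(t.f,130,130,110,120,5))
E
```

```text
tcp [140.65402056 252.8751151 ] tip [143.45204131 272.46413941] base body [131.59906914 189.48113799]
145 [117.23466714 220.12131507]
160 [111.5450707  233.92851678]
180 [112.91750141 252.54862973]
200 [124.62872749 269.2919606 ]
230 [158.6399992  286.17346328]
hub [194.9084402  219.36357177]
```

View pics/e.png

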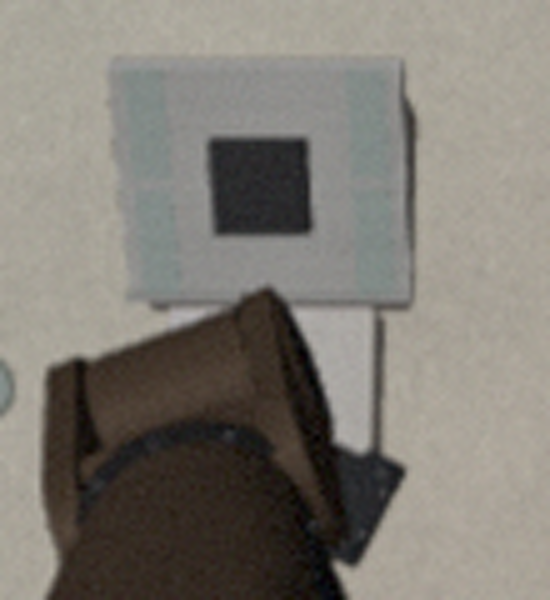

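```bash
python3 - <<'E'
from h import *
s=Cam("side");t=Cam("top")
L=lambda X,Y:(145+X/5-.4,135+Y/5-.4)
S1=lambda X,Y:(195+X/4-.4,125+Y/4-.4)
D=lambda X,Y:(180+X/5-.4,120+Y/5-.4)
for n,a,b in(("hub",(190,386),(103,178)),("skirt",(192,390),(104,188)),("tip",(133,460),(42,158)),("boxcorner FR",(297,499),(53,260)),("box FL",(86,496),(18,166)),("lowplateR",(335,281),(222,225))):
    P=tri(t,L(*a),s,S1(*b));print(n,P.round(4),(t.px(P)-L(*a)).round(1),(s.px(P)-S1(*b)).round(1))
print("nowhub",s.at(*D(205,248),.069)," lever end",s.at(*D(130,228),.069))
print("origtip from side",s.at(*S1(42,158),.069),s.at(*S1(103,178),.069))
E
```

```text
hub [0.5032 0.2714 0.054 ] [-0.   0.2] [ 0.2 -0. ]
skirt [0.503  0.2725 0.0406] [-0.   0.1] [ 0.1 -0. ]
tip [0.4513 0.3057 0.0665] [ 0.  -0.2] [-0.2  0.1]
boxcorner FR [0.4307 0.1975 0.0323] [ 0.1 -0.8] [-0.8  0.2]
box FL [0.431  0.345  0.0323] [ 0.  -0.5] [-0.4  0.1]
lowplateR [0.5854 0.1728 0.0482] [ 0.2 -1.4] [-1.3  0.4]
nowhub [0.49989915 0.25214585 0.069     ]  lever end [0.45193189 0.29534865 0.069     ]
origtip from side [0.45164555 0.30262673 0.069     ] [0.49916131 0.25304828 0.069     ]
```

```bash
python3 - <<'E'
from h import *
s=Cam("side");st=r.state();p=st["tool_pos"];M=rot(st["tcp_rot"]).as_matrix()
print(p,M.round(2),st["q"].round(3))
x0,y0,k=165,90,7
im=crop(s.f,x0,y0,110,85,k)
def mk(P,c):
    u=((s.px(P)-[x0,y0]+.5)*k).astype(int);cv2.drawMarker(im,tuple(int(i) for i in u),c,0,14,1)
mk(p+M[:,1]*.019,(0,0,255));mk(p,(0,255,0))
for a in(-.09,.09):
    for b in(-.0375,.0375): mk(p-M[:,1]*.059+M[:,2]*a+M[:,0]*b,(255,255,0)); mk(p-M[:,1]*.059+M[:,0]*a+M[:,2]*b,(255,0,255))
cv2.imwrite("pics/f.png",im)
E
```

```text
[0.4513872  0.2463117  0.08061141] [[ 0.9   0.    0.45]
 [-0.45  0.    0.9 ]
 [-0.   -1.    0.  ]] [ 0.371  0.495  1.948  0.     0.698 -0.739]
```

View pics/f.png

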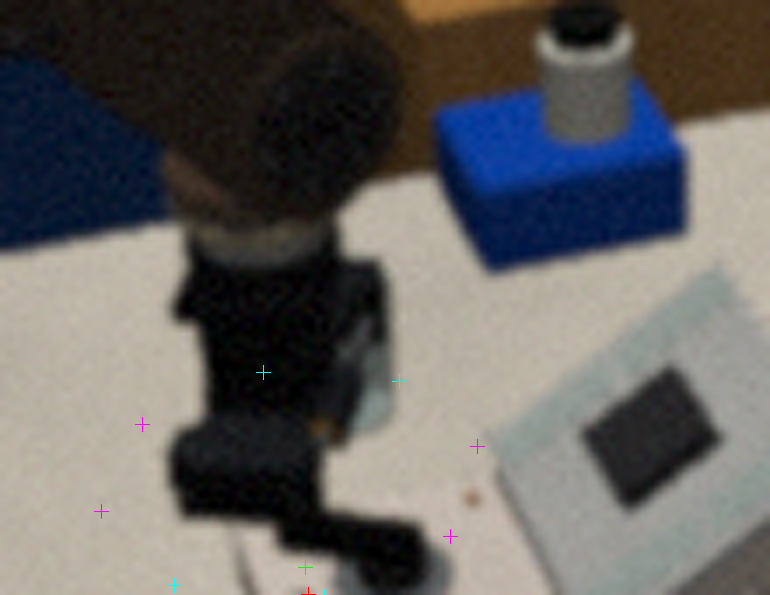

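```bash
python3 - <<'E'
from h import *
s=Cam("side");t=Cam("top")
p=np.array([.2783,.5594,.1961]);M=rot([-0.688,.6887,-.162,.1617]).as_matrix()
im=cv2.imread("pics/side0.png");im=crop(im,95,35,75,90,6);
it=cv2.imread("pics/top0.png");it=crop(it,0,240,110,90,3)
def mk(im,c,x0,y0,k,P,col):
    u=((c.px(P)-[x0,y0]+.5)*k).astype(int);cv2.drawMarker(im,tuple(int(i) for i in u),col,0,12,1)
for I,c,a in((im,s,(95,35,6)),(it,t,(0,240,3))):
    for e in(-.0535,.0535): mk(I,c,*a,p+M[:,1]*.019+M[:,2]*e,(0,0,255))
    for e in(-.09,.09):
        for b in(-.0375,.0375): mk(I,c,*a,p-M[:,1]*.059+M[:,2]*e+M[:,0]*b,(255,255,0))
it=cv2.copyMakeBorder(it,0,im.shape[0]-it.shape[0],0,0,0)
cv2.imwrite("pics/g.png",np.hstack([im,it]));print(np.hstack([im,it]).shape)
E
```

```text
(540, 780, 3)
```

View pics/g.png

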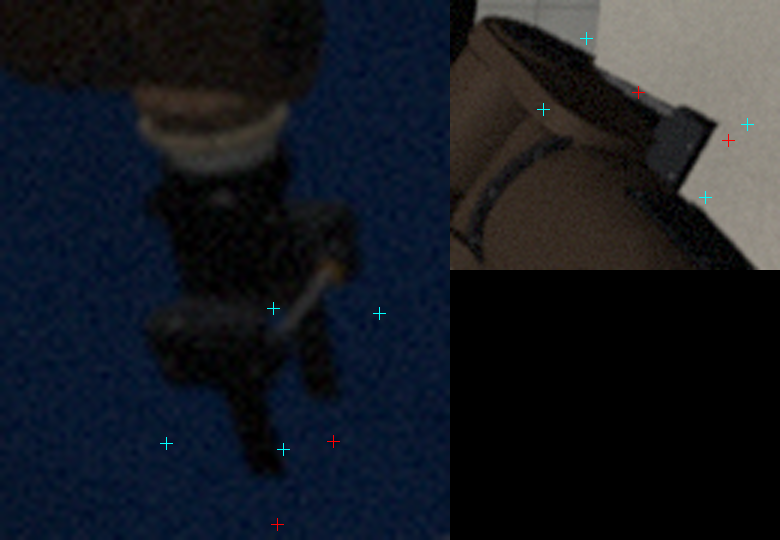

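```bash
python3 - <<'E'
from h import *
np.set_printoptions(precision=4,suppress=True)
s=Cam("side");t=Cam("top")
print("base px",t.px([0,0,0]),s.px([0,0,0]),"side axes",s.R)
q0=[-0.688,.6887,-.162,.1617]
for n,p,T,S in(("start",[.2783,.5594,.1961],[(88.3,280.7),(75,303.3)],[(122.3+0,98.5),(141,99.2)]),
             ("lever",[.4514,.2463,.0806],[(210.6,224),(200,243)],[(191,163.3),(210.7,163.6)])):
    M=rot(q0).as_matrix();p=np.array(p)
    for a in T:
        for b in S:
            P=tri(t,a,s,b);print(n,P,"tool coords",M.T@(P-p),"res",np.abs(t.px(P)-a).max().round(1))
E
```

```text
base px [260.4009 363.1535] [ 87.5374 269.9482] side axes [[ 0.9466  0.2352 -0.2205]
 [-0.3218  0.6493 -0.6891]
 [-0.0189  0.7232  0.6903]]
start [0.245  0.4659 0.3094] tool coords [ 0.0118 -0.1132 -0.0986] res 10.6
start [0.2755 0.4779 0.2872] tool coords [ 0.0338 -0.091  -0.0743] res 1.1
start [0.2131 0.5089 0.2867] tool coords [-0.0359 -0.0905 -0.0744] res 0.3
start [0.2446 0.5137 0.2722] tool coords [-0.0098 -0.076  -0.056 ] res 12.4
lever [0.4137 0.1538 0.2054] tool coords [ 0.0074 -0.1247 -0.0997] res 9.1
lever [0.4479 0.1576 0.1796] tool coords [ 0.0363 -0.0989 -0.0811] res 0.9
lever [0.3879 0.1898 0.1738] tool coords [-0.0317 -0.0931 -0.079 ] res 0.5
lever [0.4215 0.1893 0.1553] tool coords [-0.0014 -0.0747 -0.0644] res 10.7
```

```bash
python3 - <<'E'
from h import *
np.set_printoptions(precision=4,suppress=True)
s=Cam("side");p=np.array([.2783,.5594,.1961]);M=rot([-0.688,.6887,-.162,.1617]).as_matrix()
for u in((139.2,113.7),(148.7,100.8)):
    d=M.T@s.ray(*u);o=M.T@(s.p-p);print(o-d*o[0]/d[0])
E
python3 -m handwheel '[{"x":0,"y":0,"z":-0.02,"ax":0,"ay":0,"az":0,"gripper":-1},{"x":0,"y":0,"z":-0.026,"ax":0,"ay":0,"az":0,"gripper":-1},{"x":0,"y":0,"z":-0.028,"ax":0,"ay":0,"az":0,"gripper":-1},{"x":0,"y":0,"z":-0.028,"ax":0,"ay":0,"az":0,"gripper":-1}]'
python3 -m handwheel '[{"x":0,"y":0,"z":-0.004,"ax":0,"ay":0,"az":0,"gripper":-1},{"x":0,"y":0,"z":-0.008,"ax":0,"ay":0,"az":0,"gripper":-1},{"x":0,"y":0,"z":-0.008,"ax":0,"ay":0,"az":0,"gripper":-1}]'
```

```text
[ 0.     -0.0139 -0.0474]
[ 0.     -0.0121  0.0569]
t: 4.0
tool_pos: [0.4514, 0.246, 0.0663]
tcp_rot: [-0.688, 0.688, -0.162, 0.162]
force: [-0.4, -0.0, -0.0]
finger_gap: 0.0002
t: 4.3
tool_pos: [0.4514, 0.246, 0.0625]
tcp_rot: [-0.688, 0.688, -0.162, 0.162]
force: [0.5, -0.4, 0.3]
finger_gap: 0.0005
```

The fingertips look about 32 mm higher than the reported pose says, and there is no contact at z = 0.0625. I'll probe gently downwards to get the true offset.

```bash
python3 -m handwheel '[{"x":0,"y":0,"z":-0.01,"ax":0,"ay":0,"az":0,"gripper":-1},{"x":0,"y":0,"z":-0.02,"ax":0,"ay":0,"az":0,"gripper":-1},{"x":0,"y":0,"z":-0.03,"ax":0,"ay":0,"az":0,"gripper":-1},{"x":0,"y":0,"z":-0.04,"ax":0,"ay":0,"az":0,"gripper":-1}]'
python3 -m handwheel '[{"x":0,"y":0,"z":-0.004,"ax":0,"ay":0,"az":0,"gripper":-1},{"x":0,"y":0,"z":-0.008,"ax":0,"ay":0,"az":0,"gripper":-1},{"x":0,"y":0,"z":-0.008,"ax":0,"ay":0,"az":0,"gripper":-1}]'
python3 -m handwheel '[{"x":0,"y":0,"z":-0.004,"ax":0,"ay":0,"az":0,"gripper":-1},{"x":0,"y":0,"z":-0.004,"ax":0,"ay":0,"az":0,"gripper":-1}]'
```

```text
t: 4.7
tool_pos: [0.4514, 0.246, 0.0421]
tcp_rot: [-0.688, 0.688, -0.162, 0.162]
force: [0.2, 1.0, 0.2]
finger_gap: 0.0007
t: 5.0
tool_pos: [0.4514, 0.246, 0.0385]
tcp_rot: [-0.688, 0.688, -0.162, 0.162]
force: [0.8, 0.4, -0.8]
finger_gap: 0.0005
t: 5.2
tool_pos: [0.4515, 0.2461, 0.0366]
tcp_rot: [0.688, -0.688, 0.162, -0.162]
force: [0.7, -0.2, -0.5]
finger_gap: 0.0006
```

```bash
python3 -m handwheel '[{"x":0,"y":0,"z":-0.004,"ax":0,"ay":0,"az":0,"gripper":-1},{"x":0,"y":0,"z":-0.004,"ax":0,"ay":0,"az":0,"gripper":-1}]'
python3 -m handwheel '[{"x":0,"y":0,"z":-0.004,"ax":0,"ay":0,"az":0,"gripper":-1},{"x":0,"y":0,"z":-0.004,"ax":0,"ay":0,"az":0,"gripper":-1}]'
python3 - <<'E'
from h import *
s=Cam("side");st=r.state();p=st["tool_pos"];print(p,s.px(p-[0,0,.019]),s.px(p+[0,0,.013]))
g=s.f[145:185,195:240].max(2)
for i in range(0,40):print(145+i,''.join('#' if v<60 else '+' if v<110 else '.' for v in g[i]))
E
```

```text
t: 5.4
tool_pos: [0.4514, 0.246, 0.0345]
tcp_rot: [0.688, -0.688, 0.162, -0.162]
force: [0.6, -0.4, -0.4]
finger_gap: 0.0004
t: 5.6
tool_pos: [0.4514, 0.246, 0.0324]
tcp_rot: [-0.688, 0.688, -0.162, 0.162]
force: [1.2, -0.2, -0.6]
finger_gap: 0.0006
[0.45138482 0.24605231 0.03254335] [210.02061954 184.10352133] [209.11693824 177.78172593]
145 ##########################...................
146 ##########################...................
147 ##########################...................
148 ##########################...................
149 +####################+###+...................
150 +###################++++.....................
151 +##################++++......................
152 .###################+++......................
153 .+####################+......................
154 .+####################+......................
155 .+####################+......................
156 .+#####################......................
157 .+####################+......................
158 .+####################+......................
159 .+####################.......................
160 .+###
[... 540 characters left out ...]

171 ##################+++##########+++...........
172 ##################+++##########+++...........
173 ##################++++#########+++...........
174 ##################+++++######++++............
175 ....++#++++#######+++++++++++++..............
176 ......+....+######....++++++++...............
177 ............+####+...........................
178 ................+............................
179 .............................................
180 .............................................
181 .............................................
182 ........+...................................+
183 .......................................++++++
184 ...................................++++++++++
```

```bash
python3 -m handwheel '[{"x":0,"y":0,"z":0.1,"ax":0,"ay":0,"az":0,"gripper":-1},{"x":0,"y":0,"z":0.16,"ax":0,"ay":0,"az":0,"gripper":-1},{"x":0.037,"y":0.075,"z":0.16,"ax":0,"ay":0,"az":0,"gripper":-1},{"x":0.074,"y":0.15,"z":0.16,"ax":0,"ay":0,"az":0,"gripper":-1},{"x":0.074,"y":0.15,"z":0.16,"ax":0,"ay":0,"az":0,"gripper":-1},{"x":0.074,"y":0.15,"z":0.09,"ax":0,"ay":0,"az":0,"gripper":-1},{"x":0.074,"y":0.15,"z":0.025,"ax":0,"ay":0,"az":0,"gripper":-1},{"x":0.074,"y":0.15,"z":0.025,"ax":0,"ay":0,"az":0,"gripper":-1}]'
python3 -m handwheel '[{"x":-0.018,"y":-0.004,"z":0,"ax":0,"ay":0,"az":0,"gripper":-1},{"x":-0.035,"y":-0.012,"z":0,"ax":0,"ay":0,"az":0,"gripper":-1},{"x":-0.05,"y":-0.023,"z":0,"ax":0,"ay":0,"az":0,"gripper":-1},{"x":-0.05,"y":-0.023,"z":0,"ax":0,"ay":0,"az":0,"gripper":-1}]'
```

```text
t: 6.45
tool_pos: [0.4864, 0.3198, 0.0418]
tcp_rot: [-0.687, 0.69, -0.164, 0.16]
force: [-0.2, -0.3, -0.2]
finger_gap: 0.0004
t: 6.85
tool_pos: [0.4628, 0.3091, 0.0464]
tcp_rot: [0.689, -0.688, 0.161, -0.162]
force: [0.6, 0.6, 0.6]
finger_gap: 0.0008
```

```bash
python3 -m handwheel '[{"x":-0.013,"y":-0.013,"z":0,"ax":0,"ay":0,"az":0,"gripper":-1},{"x":-0.024,"y":-0.028,"z":0,"ax":0,"ay":0,"az":0,"gripper":-1},{"x":-0.032,"y":-0.045,"z":0,"ax":0,"ay":0,"az":0,"gripper":-1}]'
python3 -m handwheel '[{"x":-0.004,"y":-0.018,"z":0,"ax":0,"ay":0,"az":0,"gripper":-1},{"x":-0.006,"y":-0.036,"z":0,"ax":0,"ay":0,"az":0,"gripper":-1},{"x":-0.004,"y":-0.054,"z":0,"ax":0,"ay":0,"az":0,"gripper":-1},{"x":0,"y":-0.072,"z":0,"ax":0,"ay":0,"az":0,"gripper":-1}]'
```

```text
t: 7.15
tool_pos: [0.4473, 0.2867, 0.0454]
tcp_rot: [0.689, -0.688, 0.161, -0.162]
force: [3.1, 3.6, 0.2]
finger_gap: 0.0003
t: 7.55
tool_pos: [0.4472, 0.2502, 0.045]
tcp_rot: [-0.688, 0.688, -0.162, 0.162]
force: [0.2, 3.0, -0.3]
finger_gap: 0.0003
```

```bash
python3 -m handwheel '[{"x":0.006,"y":-0.014,"z":0,"ax":0,"ay":0,"az":0,"gripper":-1},{"x":0.012,"y":-0.022,"z":0,"ax":0,"ay":0,"az":0,"gripper":-1},{"x":0.012,"y":-0.022,"z":0,"ax":0,"ay":0,"az":0,"gripper":-1}]'
python3 -m handwheel '[{"x":0.006,"y":-0.008,"z":0,"ax":0,"ay":0,"az":0,"gripper":-1},{"x":0.006,"y":-0.008,"z":0,"ax":0,"ay":0,"az":0,"gripper":-1}]'
python3 - <<'E'
from h import *
s=Cam("side");p=r.state()["tool_pos"];print(p,s.px(p+[0,0,.013]))
g=s.f[145:190,195:240].max(2)
for i in range(15,45):print(145+i,''.join('#' if v<60 else '+' if v<110 else '.' for v in g[i]))
for a in(220,230,240):print(a,s.px([.502+.065*np.cos(np.radians(a)),.270+.065*np.sin(np.radians(a)),.06]))
E
```

```text
t: 7.85
tool_pos: [0.4537, 0.2393, 0.045]
tcp_rot: [-0.688, 0.688, -0.162, 0.162]
force: [0.6, -1.0, -0.3]
finger_gap: 0.0003
t: 8.05
tool_pos: [0.4567, 0.2358, 0.0451]
tcp_rot: [-0.688, 0.688, -0.162, 0.162]
force: [0.5, -0.1, 0.3]
finger_gap: 0.0005
[0.45655901 0.23590342 0.04510601] [210.73327203 176.5880713 ]
160 ..+###############+++##......................
161 +#################+++++......................
162 ###################++#+..+++.................
163 ###################+++..+###.................
164 ###################+....+###.................
165 ###################....+####.................
166 ##################+....+####+................
167 ##################+....######+...............
168 ###################+..########++.............
169 ####################++#########++............
170 ####################+##########+++...........
171 ###############################+++...........
172 ###############################+++...........
173 +++############################+++...........
174 .....++...++#################++++............
175 ............++############+++++..............
176 ..............+##########+++++...............
177 ..................+#####+....................
178 ...................+###+.....................
179 ...................+##+......................
180 ....................++.......................
181 .............................................
182 ............................................+
183 ........................................+++++
184 ....................................+++++++++
185 ...............................++++++++++++++
186 ............................+++++++++++++++++
187 ..........+............++++++++++++++++++++++
188 ...................++++++++++++++++++++++++++
189 ...........+...++++++++++++++++++++++++++++..
220 [210.02588462 177.72565008]
230 [212.63903783 178.56849287]
240 [215.50057575 179.08668105]
```

```bash
python3 -m handwheel '[{"x":0.006,"y":-0.008,"z":0,"ax":0,"ay":0,"az":0,"gripper":-1},{"x":0.006,"y":-0.008,"z":0,"ax":0,"ay":0,"az":0,"gripper":-1}]'
python3 -m handwheel '[{"x":0.006,"y":-0.006,"z":0,"ax":0,"ay":0,"az":0,"gripper":-1},{"x":0.006,"y":-0.006,"z":0,"ax":0,"ay":0,"az":0,"gripper":-1}]'
```

```text
t: 8.3
tool_pos: [0.4584, 0.2333, 0.045]
tcp_rot: [0.689, -0.688, 0.163, -0.161]
force: [-8.1, 16.1, 0.7]
finger_gap: 0.0004
t: 8.5
tool_pos: [0.4591, 0.2324, 0.0449]
tcp_rot: [0.689, -0.687, 0.165, -0.16]
force: [-21.1, 39.9, 3.7]
finger_gap: 0.0007
```

The push shows the stop has been reached: 40 N and no further motion. I'll retreat, look at the lever, then go above the cradle.

```bash
python3 -m handwheel '[{"x":-0.02,"y":0.02,"z":0,"ax":0,"ay":0,"az":0,"gripper":-1},{"x":-0.02,"y":0.02,"z":0.1,"ax":0,"ay":0,"az":0,"gripper":-1},{"x":-0.02,"y":0.02,"z":0.2,"ax":0,"ay":0,"az":0,"gripper":-1},{"x":-0.02,"y":0.02,"z":0.3,"ax":0,"ay":0,"az":0,"gripper":1},{"x":0,"y":-0.06,"z":0.4,"ax":0,"ay":0,"az":0,"gripper":1},{"x":0.02,"y":-0.16,"z":0.4,"ax":0,"ay":0,"az":-0.063,"gripper":1},{"x":0.04,"y":-0.26,"z":0.4,"ax":0,"ay":0,"az":-0.063,"gripper":1},{"x":0.06,"y":-0.36,"z":0.4,"ax":0,"ay":0,"az":-0.063,"gripper":1}]'
python3 -m handwheel '[{"x":0.06,"y":-0.1,"z":0,"ax":0,"ay":0,"az":0,"gripper":1},{"x":0.11,"y":-0.2,"z":0,"ax":0,"ay":0,"az":0,"gripper":1},{"x":0.15,"y":-0.3,"z":0,"ax":0,"ay":0,"az":0,"gripper":1},{"x":0.19,"y":-0.4,"z":0,"ax":0,"ay":0,"az":0,"gripper":1},{"x":0.19,"y":-0.5,"z":0,"ax":0,"ay":0,"az":0,"gripper":1},{"x":0.19,"y":-0.593,"z":0,"ax":0,"ay":0,"az":0,"gripper":1},{"x":0.19,"y":-0.593,"z":0,"ax":0,"ay":0,"az":0,"gripper":1},{"x":0.19,"y":-0.593,"z":0,"ax":0,"ay":0,"az":0,"gripper":1}]'
python3 - <<'E'
from h import *
st=r.state();p=st["tool_pos"];M=rot(st["tcp_rot"]).as_matrix();print(p,np.degrees(np.arctan2(M[1,2],M[0,2])))
t=Cam("top");g=t.f[195:232,160:208].max(2)
for i in range(37):print(195+i,''.join('#' if v<60 else '+' if v<110 else '.' for v in g[i]))
s=Cam("side");cv2.imwrite("pics/i.png",np.hstack([crop(s.f,235,150,110,160,3),crop(t.f,300,150,90,96,5)]))
E
```

```text
t: 9.3
tool_pos: [0.49, 0.0603, 0.2459]
tcp_rot: [0.686, -0.686, 0.172, -0.173]
force: [0.9, 0.5, -0.8]
finger_gap: 0.0352
t: 10.1
tool_pos: [0.5844, -0.2367, 0.2444]
tcp_rot: [0.685, -0.685, 0.174, -0.173]
force: [-0.5, 0.0, 0.1]
finger_gap: 0.0941
[ 0.5844263  -0.23666588  0.24444085] 61.56614399795359
195 .............................................++.
196 .............................................++.
197 .............................................++.
198 .............................................++.
199 .............................................++.
200 .............................................+..
201 .............................................+..
202 .............................................+..
203 .............................................+..
204 .............................................+..
205 .............................................+..
206 .............................................+..
207 .................+++++++++...................+..
208 ................++#++####++..................+..
209 ................+##########+.................+..
[... 466 characters left out ...]
........+..
219 ......................+++....+++#####+.......+..
220 ................................+#####+......+..
221 ..................................+###+......+..
222 ....................................+#.......+..
223 .............................................+..
224 .............................................+..
225 .............................................+++
226 .............................................+++
227 .............................................+++
228 ............................................++++
229 ............................................++++
230 ...........................................+++++
231 ...........................................+++++
```

View pics/i.png

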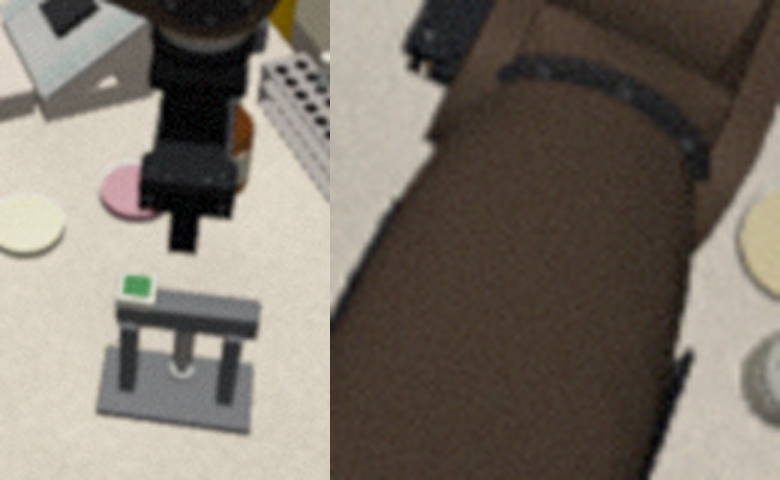

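Text mask of the lever: hub at (183,213) and tip at (197,221), which gives about 239°, at the off stop. The side crop shows the open gripper above the handle's middle, with the near finger at (183,230) and the stem at (182,345).

```bash
python3 - <<'E'
from h import *
np.set_printoptions(precision=4,suppress=True)
s=Cam("side");st=r.state();p=st["tool_pos"];M=rot(st["tcp_rot"]).as_matrix();print(p)
d=M.T@s.ray(235+183/3,150+250/3);o=M.T@(s.p-p)
print("near finger tip in tool (x=0 plane):",o-d*o[0]/d[0], "z=-.0535 plane:",o-d*(o[2]+.0595)/d[2])
# stem tip/handle position from side: handle front-face centre etc.
c=lambda X,Y:(235+X/3,150+Y/3)
for n,u,z in(("bar bottom-left",(118,318),.115),("bar bottom right",(258,337),.115),("bar top right front",(258,312),.145),("tip",(181,374),.035),("base FL",(97,411),.0),("base FR",(250,431),.0)):
    print(n,s.at(*c(*u),z))
E
```

```text
[ 0.5848 -0.2332  0.2451]
near finger tip in tool (x=0 plane): [0.     0.4357 0.3363] z=-.0535 plane: [ 0.0045 -0.0263 -0.0595]
bar bottom-left [ 0.5331 -0.2242  0.115 ]
bar bottom right [ 0.6454 -0.2867  0.115 ]
bar top right front [ 0.6448 -0.2807  0.145 ]
tip [ 0.5896 -0.252   0.035 ]
base FL [ 0.506  -0.2429  0.    ]
base FR [ 0.6377 -0.3128  0.    ]
```

```bash
python3 -m handwheel '[{"x":0.008,"y":-0.026,"z":-0.05,"ax":0,"ay":0,"az":0,"gripper":1},{"x":0.008,"y":-0.026,"z":-0.12,"ax":0,"ay":0,"az":0,"gripper":1},{"x":0.008,"y":-0.026,"z":-0.17,"ax":0,"ay":0,"az":0,"gripper":1},{"x":0.008,"y":-0.026,"z":-0.2,"ax":0,"ay":0,"az":0,"gripper":1},{"x":0.008,"y":-0.026,"z":-0.22,"ax":0,"ay":0,"az":0,"gripper":1},{"x":0.008,"y":-0.026,"z":-0.22,"ax":0,"ay":0,"az":0,"gripper":1}]'
python3 -m handwheel '[{"x":0,"y":0,"z":-0.03,"ax":0,"ay":0,"az":0,"gripper":1},{"x":0,"y":0,"z":-0.06,"ax":0,"ay":0,"az":0,"gripper":1},{"x":0,"y":0,"z":-0.086,"ax":0,"ay":0,"az":0,"gripper":1},{"x":0,"y":0,"z":-0.086,"ax":0,"ay":0,"az":0,"gripper":1}]'
python3 - <<'E'
from h import *
s=Cam("side");print(r.state()["tool_pos"],r.state()["force"])
cv2.imwrite("pics/j.png",crop(s.f,250,195,90,100,6))
E
```

```text
t: 10.85
tool_pos: [0.5887, -0.246, 0.1344]
tcp_rot: [0.686, -0.686, 0.173, -0.172]
force: [0.2, -0.0, 0.1]
finger_gap: 0.0954
t: 11.25
tool_pos: [0.5885, -0.2468, 0.0912]
tcp_rot: [0.686, -0.686, 0.173, -0.172]
force: [-1.3, -0.5, -0.3]
finger_gap: 0.095
[ 0.58891429 -0.2471176   0.09211908] [0.50678766 0.19361844 0.22098571]
```

View pics/j.png

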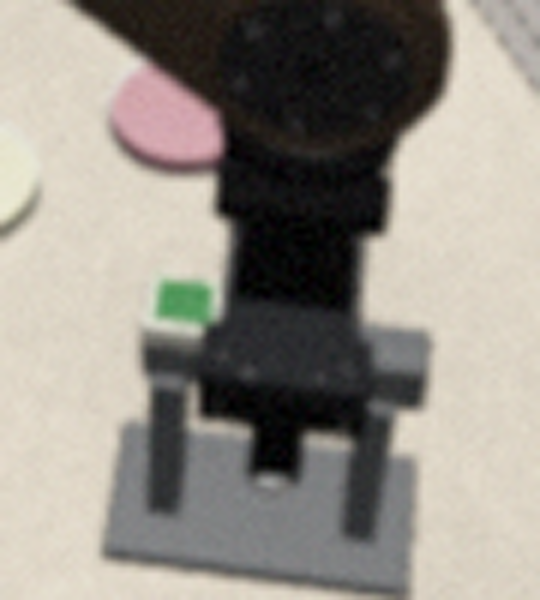

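The picture shows the gripper straddling the handle at the stem (near finger (275,445), stem tip (270,480)), well between the uprights. Now I'll close it.

```bash
python3 -m handwheel '[{"x":0,"y":0,"z":0,"ax":0,"ay":0,"az":0,"gripper":-1},{"x":0,"y":0,"z":0,"ax":0,"ay":0,"az":0,"gripper":-1},{"x":0,"y":0,"z":0,"ax":0,"ay":0,"az":0,"gripper":-1},{"x":0,"y":0,"z":0,"ax":0,"ay":0,"az":0,"gripper":-1},{"x":0,"y":0,"z":0,"ax":0,"ay":0,"az":0,"gripper":-1},{"x":0,"y":0,"z":0,"ax":0,"ay":0,"az":0,"gripper":-1},{"x":0,"y":0,"z":0,"ax":0,"ay":0,"az":0,"gripper":-1},{"x":0,"y":0,"z":0,"ax":0,"ay":0,"az":0,"gripper":-1}]' 45
python3 -m handwheel '[{"x":0,"y":0,"z":0,"ax":0,"ay":0,"az":0,"gripper":-1},{"x":0,"y":0,"z":0,"ax":0,"ay":0,"az":0,"gripper":-1},{"x":0,"y":0,"z":0,"ax":0,"ay":0,"az":0,"gripper":-1}]' 45
python3 - <<'E'
from h import *
s=Cam("side");print(s.at(250+275/6,195+478/6,.1),r.state()["tool_pos"], r.state()["force"],r.state()["torque"])
E
```

```text
t: 12.1
tool_pos: [0.5888, -0.2474, 0.092]
tcp_rot: [0.686, -0.686, 0.173, -0.173]
force: [0.5, 0.0, 0.3]
finger_gap: 0.0363
t: 12.4
tool_pos: [0.5889, -0.2473, 0.0921]
tcp_rot: [0.686, -0.686, 0.173, -0.173]
force: [0.3, 0.7, 0.4]
finger_gap: 0.0278
[ 0.56982064 -0.29125789  0.1       ] [ 0.58889922 -0.24734817  0.09206454] [ 0.53745812  0.34198918 -0.62737381] [ 0.14432256 -0.13335298  0.00199492]
```

```bash
python3 -m handwheel '[{"x":0,"y":0,"z":0.03,"ax":0,"ay":0,"az":0,"gripper":-1},{"x":0,"y":0,"z":0.08,"ax":0,"ay":0,"az":0,"gripper":-1},{"x":0,"y":0,"z":0.16,"ax":0,"ay":0,"az":0,"gripper":-1},{"x":0,"y":0,"z":0.25,"ax":0,"ay":0,"az":0,"gripper":-1},{"x":0,"y":0,"z":0.33,"ax":0,"ay":0,"az":0,"gripper":-1},{"x":0,"y":0.02,"z":0.4,"ax":0,"ay":0,"az":0,"gripper":-1},{"x":0,"y":0.1,"z":0.4,"ax":0,"ay":0,"az":0,"gripper":-1},{"x":-0.02,"y":0.18,"z":0.4,"ax":0,"ay":0,"az":0,"gripper":-1}]' 45
python3 -m handwheel '[{"x":-0.02,"y":0.09,"z":0,"ax":0,"ay":0,"az":0,"gripper":-1},{"x":-0.02,"y":0.18,"z":0,"ax":0,"ay":0,"az":0,"gripper":-1},{"x":-0.02,"y":0.27,"z":0,"ax":0,"ay":0,"az":0,"gripper":-1},{"x":-0.02,"y":0.36,"z":0,"ax":0,"ay":0,"az":0,"gripper":-1},{"x":-0.02,"y":0.45,"z":0,"ax":0,"ay":0,"az":0,"gripper":-1},{"x":-0.02,"y":0.54,"z":0,"ax":0,"ay":0,"az":0,"gripper":-1},{"x":-0.02,"y":0.63,"z":0,"ax":0,"ay":0,"az":0,"gripper":-1},{"x":-0.02,"y":0.72,"z":0,"ax":0,"ay":0,"az":0,"gripper":-1}]' 45
python3 -m handwheel '[{"x":0,"y":0.08,"z":0,"ax":0,"ay":-0.2,"az":0,"gripper":-1},{"x":0,"y":0.13,"z":0,"ax":0,"ay":-0.4,"az":0,"gripper":-1},{"x":0,"y":0.13,"z":0,"ax":0,"ay":-0.6,"az":0,"gripper":-1},{"x":0,"y":0.13,"z":0,"ax":0,"ay":-0.8,"az":0,"gripper":-1},{"x":0,"y":0.13,"z":0,"ax":0,"ay":-1,"az":0,"gripper":-1},{"x":0,"y":0.13,"z":0,"ax":0,"ay":-1,"az":0,"gripper":-1}]' 45
python3 -m handwheel '[{"x":0,"y":0,"z":0,"ax":0,"ay":-0.117,"az":0,"gripper":-1},{"x":0,"y":0,"z":0,"ax":0,"ay":-0.117,"az":0,"gripper":-1},{"x":0,"y":0,"z":0,"ax":0,"ay":-0.117,"az":0,"gripper":-1}]' 45
python3 - <<'E'
from h import *
np.set_printoptions(precision=4,suppress=True)
st=r.state();p=st["tool_pos"];M=rot(st["tcp_rot"]).as_matrix();print(p,M,st["q"],st["finger_gap"],st["force"],st["torque"])
t=Cam("top");s=Cam("side");cv2.imwrite("pics/kt.png",t.f);cv2.imwrite("pics/ks.png",s.f)
g=[]
for c in(t,s):
    f=c.f.astype(int);m=((f[:,:,1]>f[:,:,2]+25)&(f[:,:,1]>f[:,:,0]+15)).astype('uint8')
    n,l,S,C=cv2.connectedComponentsWithStats(m);print([(S[i,4],C[i].round(1)) for i in range(1,n) if S[i,4]>12])
    print("pred tool-hyp tip",c.px(p+M[:,1]*.057),"world-hyp",c.px(p+[0,0,.038]+M[:,1]*.095))
E
```

```text
t: 13.25
tool_pos: [0.5791, -0.157, 0.2924]
tcp_rot: [-0.686, 0.686, -0.173, 0.174]
force: [0.1, 0.4, -3.0]
finger_gap: 0.0277
t: 14.05
tool_pos: [0.5684, 0.2043, 0.2918]
tcp_rot: [-0.686, 0.686, -0.173, 0.173]
force: [0.0, -0.2, -2.5]
finger_gap: 0.0279
t: 14.65
tool_pos: [0.5666, 0.2675, 0.291]
tcp_rot: [0.707, -0.622, -0.003, -0.336]
force: [-0.0, 0.5, -3.1]
finger_gap: 0.0277
t: 14.95
tool_pos: [0.5691, 0.2674, 0.2921]
tcp_rot: [0.707, -0.612, -0.022, -0.354]
force: [0.3, 0.7, -2.6]
finger_gap: 0.0279
[0.5691 0.2674 0.2921] [[ 0.7479  0.5278  0.4026]
 [-0.4737 -0.0006  0.8807]
 [ 0.465  -0.8494  0.2496]] [ 0.4379  0.2497  1.7981 -0.3968  0.6191 -0.3699] 0.027905613180333966 [ 0.3261  0.7316 -2.5676] [-0.0141  0.4733  0.0196]
[(np.int32(112), array([325.8, 265.3]))]
pred tool-hyp tip [173.4309 170.7261] world-hyp [173.3432 163.8411]
[(np.int32(131), array([194.3, 259. ]))]
pred tool-hyp tip [242.4943 122.0574] world-hyp [247.8509 119.5781]
```

```bash
python3 -m handwheel '[{"x":0.02,"y":0.009,"z":-0.06,"ax":0,"ay":0,"az":0,"gripper":-1},{"x":0.04,"y":0.009,"z":-0.13,"ax":0,"ay":0,"az":0,"gripper":-1},{"x":0.05,"y":0.009,"z":-0.196,"ax":0,"ay":0,"az":0,"gripper":-1},{"x":0.05,"y":0.009,"z":-0.196,"ax":0,"ay":0,"az":0,"gripper":-1},{"x":0.05,"y":0.009,"z":-0.196,"ax":0,"ay":0,"az":0,"gripper":-1}]' 45
python3 - <<'E'
from h import *
np.set_printoptions(precision=4,suppress=True)
st=r.state();p=st["tool_pos"];M=rot(st["tcp_rot"]).as_matrix();print(p,M[:,1],st["force"],st["torque"])
t=Cam("top");s=Cam("side");ims=[]
for c,x,y,w,h,k in((s,215,95,75,85,7),(t,150,140,52,119,5)):
    im=crop(c.f,x,y,w,h,k)
    for P,col in((p+M[:,1]*.057,(0,0,255)),(p+[0,0,.038]+M[:,1]*.095,(255,0,0))):
        u=(c.px(P)-[x,y]+.5)*k;print(u);cv2.drawMarker(im,(int(u[0]),int(u[1])),col,0,9,1)
    cv2.imwrite(f"pics/raw{k}.png",c.f)
    ims.append(im)
cv2.imwrite("pics/l.png",np.hstack(ims) if ims[0].shape[0]==ims[1].shape[0] else np.hstack([ims[0],cv2.resize(ims[1],(260,595))]))
E
```

```text
t: 15.55
tool_pos: [0.5944, 0.2719, 0.1945]
tcp_rot: [0.706, -0.612, -0.023, -0.355]
force: [0.2, 0.2, -2.4]
finger_gap: 0.0274
[0.5944 0.2719 0.1945] [ 0.5293 -0.0008 -0.8484] [ 0.1904  0.1891 -2.4297] [-0.038   0.5083 -0.0325]
[246.7152 337.9323]
[282.1578 321.4494]
[145.9544 158.4262]
[145.5898 126.6419]
```

View pics/l.png

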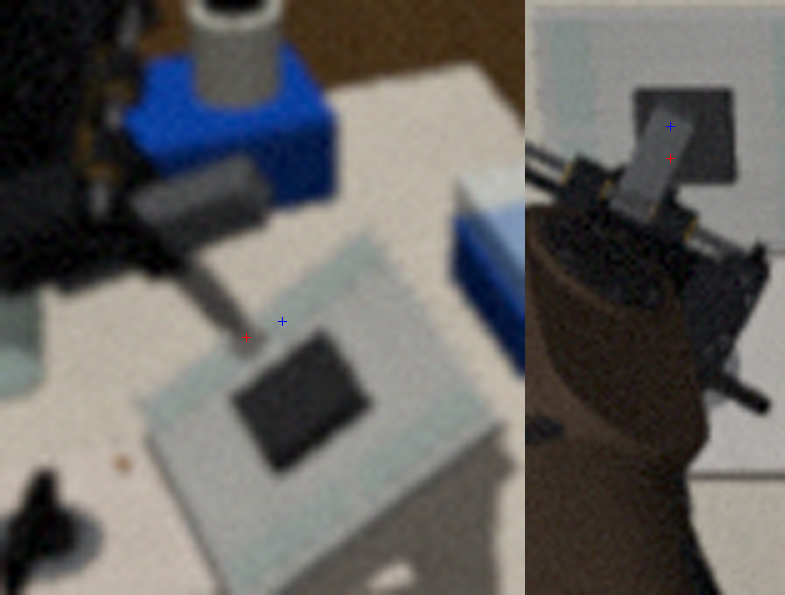

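The side view shows the stem tip at about (247,348), which matches the red mark, so the offset is fixed in the tool frame. The stem points square at the plate. Next is a numeric check of the handle's sideways offset in the grip.

```bash
python3 - <<'E'
from h import *
np.set_printoptions(precision=4,suppress=True)
st=r.state();p=st["tool_pos"];M=rot(st["tcp_rot"]).as_matrix()
t=Cam("top");s=Cam("side");o=p-M[:,1]*.038
for n,P in(("far end top +y",o+M[:,0]*.065-M[:,1]*.015+M[:,2]*.014),("far end top -y",o+M[:,0]*.065-M[:,1]*.015-M[:,2]*.014),("bot -y far",o+M[:,0]*.065+M[:,1]*.015-M[:,2]*.014)):
    print(n,"top",(t.px(P)-[150,140]+.5)*5+[525,0],"side",(s.px(P)-[215,95]+.5)*7)
C=np.array([.656,.272,.095]);n=np.array([-.53,0,.848])
for h in(.002,.01,.018):print("block",h,(s.px(C+n*h)-[215,95]+.5)*7,(t.px(C+n*h)-[150,140]+.5)*5+[525,0])
for c,x0,x1,y0,y1,k,ox in((s,240,275,138,168,7,[215,95]),(t,170,205,155,180,5,[150,140])):
    g=c.f[y0:y1,x0:x1].max(2);m=(g<62).astype('uint8');q=max(cv2.findContours(m,0,1)[0],key=cv2.contourArea)
    b=cv2.minAreaRect(q);print(b,(np.array(b[0])+[x0,y0]-ox+.5)*k)
f=s.f[130:150,240:262].astype(int).max(2);print(f[5:17])
E
```

```text
far end top +y top [658.0283 107.5646] side [242.5341 143.6428]
far end top -y top [700.9344 129.2341] side [236.7605 185.5721]
bot -y far top [709.5752 115.7586] side [268.9937 224.0183]
block 0.002 [301.648  400.8984] [686.9706 134.9184]
block 0.01 [294.1678 392.4946] [684.8252 138.1335]
block 0.018 [286.6257 384.0214] [682.6552 141.3855]
((17.380001068115234, 14.340002059936523), (12.200000762939453, 16.200000762939453), 53.13010025024414) [300.16 404.88]
((11.5, 13.5), (21.0, 19.0), 90.0) [160. 145.]
[[ 92  64  62  65  66  85 117 155 180 186 186 183 186 184 182 178 169 161
  155 152 152 152]
 [137  90  67  62  62  69  85 126 160 180 185 186 182 181 173 160 162 153
  150 153 151 151]
 [166 137  91  68  62  63  72  94 134 162 185 184 180 174 163 153 150 152
  150 149 151 150]
 [178 164 138  97  71  64  64  74  97 142 175 182 173 164 155 153 150 150
  149 150 148 149]
 [181 178 170 136  92  73  69  64  83 120 155 166 159 154 155 148 151 154
  151 143 145 146]
 [185 185 183 160 133  90  63  64  70  97 133 136 137 145 148 155 150 148
  147 148 147 151]
 [183 183 184 180 165 129  93  76  68  76 103 121 127 131 147 146 147 154
  151 145 136 140]
 [189 187 188 184 179 165 133 103  79  76  95 113 122 133 148 147 142 150
  145 122  94 110]
 [190 186 186 184 183 169 154 131  99  94 103 113 119 145 152 146 143 131
  111  80  56  66]
 [189 183 185 186 178 166 157 134 110 102 106 109 135 157 155 145 119  93
   62  52  40  42]
 [187 184 181 172 167 160 154 139 119 108 112 131 142 155 148 121  86  57
   37  41  40  40]
 [180 178 169 167 155 155 150 151 145 136 134 137 141 138 114  77  51  32
   42  45  36  38]]
```

```bash
cat > f.py <<'E'
from h import *
import sys
n=np.array([-.53,0,.848]);F0=np.array([.2,.2,-2.5]);s=r.state()
print("Fn %.2f"%((s["force"]-F0)@n),s["force"].round(2),s["tool_pos"].round(4),"adv %.4f"%(-(s["tool_pos"]-[.5944,.2719,.1945])@n))
E
python3 -m handwheel '[{"x":0.018,"y":0,"z":-0.03,"ax":0,"ay":0,"az":0,"gripper":-1},{"x":0.037,"y":0,"z":-0.059,"ax":0,"ay":0,"az":0,"gripper":-1},{"x":0.037,"y":0,"z":-0.059,"ax":0,"ay":0,"az":0,"gripper":-1},{"x":0.037,"y":0,"z":-0.059,"ax":0,"ay":0,"az":0,"gripper":-1}]' >/dev/null; python3 f.py
python3 -m handwheel '[{"x":0.002,"y":0,"z":-0.0034,"ax":0,"ay":0,"az":0,"gripper":-1},{"x":0.0032,"y":0,"z":-0.0051,"ax":0,"ay":0,"az":0,"gripper":-1},{"x":0.0032,"y":0,"z":-0.0051,"ax":0,"ay":0,"az":0,"gripper":-1}]'>/dev/null; python3 f.py
python3 -m handwheel '[{"x":0.002,"y":0,"z":-0.0034,"ax":0,"ay":0,"az":0,"gripper":-1},{"x":0.0032,"y":0,"z":-0.0051,"ax":0,"ay":0,"az":0,"gripper":-1},{"x":0.0032,"y":0,"z":-0.0051,"ax":0,"ay":0,"az":0,"gripper":-1}]'>/dev/null; python3 f.py
```

```text
Fn 0.81 [ 0.51 -0.36 -1.35] [0.6124 0.2721 0.1655] adv 0.0341
Fn -0.51 [ 1.    0.46 -2.6 ] [0.6139 0.2722 0.1625] adv 0.0375
Fn -0.69 [ 0.67  0.53 -3.02] [0.6156 0.2721 0.1593] adv 0.0411
```

```bash
python3 -m handwheel '[{"x":0.0032,"y":0,"z":-0.0051,"ax":0,"ay":0,"az":0,"gripper":-1},{"x":0.0032,"y":0,"z":-0.0051,"ax":0,"ay":0,"az":0,"gripper":-1}]'>/dev/null; python3 f.py
python3 -m handwheel '[{"x":0.0032,"y":0,"z":-0.0051,"ax":0,"ay":0,"az":0,"gripper":-1},{"x":0.0032,"y":0,"z":-0.0051,"ax":0,"ay":0,"az":0,"gripper":-1}]'>/dev/null; python3 f.py
python3 -m handwheel '[{"x":0.0032,"y":0,"z":-0.0051,"ax":0,"ay":0,"az":0,"gripper":-1},{"x":0.0032,"y":0,"z":-0.0051,"ax":0,"ay":0,"az":0,"gripper":-1}]'>/dev/null; python3 f.py
```

```text
Fn 1.17 [-0.73 -0.68 -1.7 ] [0.6173 0.2721 0.1567] adv 0.0442
Fn 3.08 [-1.22 -0.41  0.24] [0.6189 0.2721 0.1543] adv 0.0471
Fn 4.35 [-2.83 -0.28  0.74] [0.6205 0.2721 0.1517] adv 0.0501
```

Readings fit contact at about 44.3 mm of advance, so the tip is now about 5.8 mm in. I'll hold still here for well over 2 s and keep reading the force.

```bash
Z='{"x":0,"y":0,"z":0,"ax":0,"ay":0,"az":0,"gripper":-1}'; python3 -m handwheel '[{"x":0,"y":0,"z":0,"ax":0,"ay":0,"az":0,"gripper":-1},{"x":0,"y":0,"z":0,"ax":0,"ay":0,"az":0,"gripper":-1}]'>/dev/null; python3 f.py
python3 -m handwheel '[{"x":0,"y":0,"z":0,"ax":0,"ay":0,"az":0,"gripper":-1},{"x":0,"y":0,"z":0,"ax":0,"ay":0,"az":0,"gripper":-1}]'>/dev/null; python3 f.py
python3 - <<'E'
from h import *
n=np.array([-.53,0,.848]);v=[]
for i in range(12):
    Cam("side") if i%2 else Cam("top");s=r.state();v.append((s["force"]-[.2,.2,-2.5])@n)
print(np.mean(v),np.std(v),s["tool_pos"],s["t"])
E
```

```text
Fn 3.99 [-2.06  0.04  0.79] [0.6204 0.2721 0.152 ] adv 0.0498
Fn 3.76 [-1.59  0.39  0.81] [0.6204 0.2721 0.1519] adv 0.0499
4.683546440220586 0.48053242173401994 [0.6203935  0.27210216 0.15188014] 18.35
```

```bash
python3 -m handwheel '[{"x":0,"y":0,"z":0,"ax":0,"ay":0,"az":0,"gripper":-1},{"x":0,"y":0,"z":0,"ax":0,"ay":0,"az":0,"gripper":-1},{"x":0,"y":0,"z":0,"ax":0,"ay":0,"az":0,"gripper":-1},{"x":0,"y":0,"z":0,"ax":0,"ay":0,"az":0,"gripper":-1},{"x":0,"y":0,"z":0,"ax":0,"ay":0,"az":0,"gripper":-1},{"x":0,"y":0,"z":0,"ax":0,"ay":0,"az":0,"gripper":-1},{"x":0,"y":0,"z":0,"ax":0,"ay":0,"az":0,"gripper":-1},{"x":0,"y":0,"z":0,"ax":0,"ay":0,"az":0,"gripper":-1}]'>/dev/null;python3 f.py; python3 - <<'E'
from h import *
s=Cam("side");a=cv2.imread("pics/side0.png").max(2);b=s.f.max(2)
for y in range(132,170):print(y,''.join('#' if v<55 else '%' if v<80 else '+' if v<125 else '.' for v in a[y,238:282]),' ',''.join('#' if v<55 else '%' if v<80 else '+' if v<125 else '.' for v in b[y,238:282]))
E
```

```text
Fn 5.00 [-1.57  0.49  2.29] [0.6204 0.2721 0.1518] adv 0.0499
132 .........................................+%#   ####%%%+%%+%%%%%%####%+..................+%%
133 .........................................+%#   ####%+%%%%%%%%#######%+..................+%#
134 .........................................+%#   #####%%%%%%##########%+..................+%#
135 ..........................................+%   ######%%%############%+...................+%
136 ..........................................+%   ####################%+....................+%
137 ...........................................+   #################%+++......................+
138 ............................................   ##############%+++..........................
139 ............................................   ############%+++............................
140 ............................................   ###########%+...............................
141 ............................................   ###########%++..............................
142 .....................+++....................   #%%+%#######%++......+++...
[... 1909 characters left out ...]
+++...................++++++
163 .....................................+++++++   .....................................+++++++
164 .+.................................+++++++++   ...................................+++++++++
165 ..................................++++++++++   ..................................++++++++++
166 .................................+++++++++++   .................................+++++++++++
167 ................................++++++++++++   ................................++++++++++++
168 ..............................++++++++++++++   ..............................++++++++++++++
169 .............................+++++++++++++++   .............................+++++++++++++++
```

```bash
python3 - <<'E'
from h import *
np.set_printoptions(precision=2,suppress=True)
s=Cam("side");t=Cam("top");C=np.array([.656,.272,.095]);n=np.array([-.53,0,.848]);e=np.array([.848,0,.53]);y=np.array([0,1.,0])
print("cols: hi+y, hi-y, lo-y, lo+y")
for c,nm in((s,"side"),(t,"top")):
    for h in(0,.004,.016): print(nm,h,*[c.px(C+n*h+.033*(a*e+b*y))+.5 for a,b in((1,1),(1,-1),(-1,-1),(-1,1))])
for f,nm,x0,y0,x1,y1 in(("side0","side",238,136,275,168),("top0","top",165,150,200,185)):
    g=cv2.imread(f"pics/{f}.png").max(2)[y0:y1,x0:x1]
    g=cv2.resize(g,None,fx=8,fy=8,interpolation=cv2.INTER_LINEAR);m=(g<100).astype('uint8')
    q=max(cv2.findContours(m,0,1)[0],key=cv2.contourArea);a=cv2.approxPolyDP(q,10,True)[:,0]/8+[x0,y0];print(nm,"seen",a.tolist())
    # brightness split inside?
    if nm=="top": print(cv2.imread("pics/top0.png").max(2)[155:180,168:196:1][::3])
p=r.state()["tool_pos"];M=rot(r.state()["tcp_rot"]).as_matrix()
for L in(.057,.067):print("tip",L-.006,s.px(p+M[:,1]*(L-.006))+.5)
E
```

```text
cols: hi+y, hi-y, lo-y, lo+y
side 0 [262.3 142.7] [268.15 152.21] [254.32 162.69] [248.97 152.91]
side 0.004 [261.79 142.09] [267.62 151.6 ] [253.77 162.1 ] [248.43 152.33]
side 0.016 [260.22 140.24] [266.04 149.75] [252.11 160.33] [246.8  150.56]
top 0 [172.22 157.49] [191.52 157.54] [192.6 176. ] [173.64 175.95]
top 0.004 [171.97 157.78] [191.33 157.84] [192.42 176.34] [173.4  176.29]
top 0.016 [171.23 158.68] [190.76 158.74] [191.87 177.38] [172.68 177.33]
side seen [[261.375, 142.5], [248.25, 151.625], [254.5, 162.75], [267.75, 153.375]]
top seen [[171.625, 158.0], [173.0, 177.125], [192.25, 176.5], [191.25, 157.625]]
[[121 125 125 126 124 125 125 127 125 126 125 131 129 126 128 128 132 129
  131 130 128 129 131 126 126 128 126 126]
 [128 127 125  98  55  42  49  46  44  43  40  42  39  39  42  39  40  44
   39  44  40  42  41  78 123 129 128 126]
 [126 127 123  95  54  38  33  40  40  34  39  32  38  36  40  37  40  35
   43  33  39  38  32  69 121 124 126 127]
 [129 129 126 102  60  38  45  39  35  33  38  40  36  37  42  37  37  40
   37  37  37  35  38  50 117 127 127 127]
 [130 131 131 119  71  41  39  43  41  38  39  38  44  36  38  40  40  36
   40  40  37  35  34  42 117 131 126 125]
 [126 123 128 126  79  47  36  40  41  36  38  28  35  38  41  45  39  39
   30  35  31  38  39  40 114 127 127 127]
 [126 126 126 128  91  47  36  35  40  37  37  37  37  37  38  36  40  34
   39  38  35  34  33  31  94 123 126 128]
 [122 123 123 126  98  62  53  52  59  53  53  52  57  52  52  56  51  53
   50  55  52  47  57  68 105 123 125 125]
 [125 124 127 123 126 122 125 127 124 122 122 129 123 127 125 125 128 123
  128 125 125 127 122 125 126 126 124 124]]
tip 0.051000000000000004 [256.18 150.15]
tip 0.061000000000000006 [257.52 151.65]
```

```bash
python3 - <<'E'
from h import *
s=Cam("side");t=Cam("top");np.set_printoptions(linewidth=250)
b=s.f.max(2).astype(int);a=cv2.imread("pics/side0.png").max(2).astype(int)
print("side cur");print(b[144:158,246:264])
b=t.f.max(2).astype(int);a=cv2.imread("pics/top0.png").max(2).astype(int)
for y in range(152,192):print(y,''.join('#' if v<58 else '%' if v<85 else '+' if v<115 else '.' for v in b[y,160:205]))
E
```

```text
side cur
[[124 108  73  63  64  65  80  89 127 131 119  91  64  50  39  41  70 114]
 [149 137 104  79  69  62  67  78  97 107  84  55  37  33  44  44  50  89]
 [156 150 140 107  71  63  61  70  78  77  66  48  42  38  42  39  40  64]
 [154 154 147 131  94  69  69  66  73  75  75  71  53  48  43  37  37  44]
 [151 152 153 143 114  72  59  60  65  71  85  97  85  54  41  41  39  38]
 [144 147 145 140 106  66  52  66  68  71  90 109  95  64  41  38  39  40]
 [148 138 127 109  74  54  50  69  88  85  88  95  78  48  40  41  38  38]
 [152 132  87  63  43  45  49  78  97  94  90  80  57  45  38  36  39  40]
 [155 129  75  44  37  36  46  65  81  83  76  60  49  38  38  38  38  34]
 [153 137 101  56  38  37  38  44  55  57  53  44  38  36  40  39  39  26]
 [155 152 128  80  49  41  39  36  41  46  34  34  39  39  36  38  29  18]
 [154 153 146 105  66  46  40  40  40  39  38  41  42  37  31  23  33  35]
 [156 155 153 130  89  57  35  38  38  40  41  34  37  28  27  25  46  84]
 [156 154 153 146 119  72  42  35  38  37  37  35  31  28  29  49  96 129]]
152 ....................................
[... 1259 characters left out ...]

178 ################%%#########+.................
179 ###########################+.................
180 ##########################%++................
181 #########################%%%%++..............
182 #########################++%%%%++............
183 #########################%+.+%%%%++...+++....
184 ##########################%++.+%%#%%++%#%....
185 ############################%+++%####%##%....
186 ##############################%%########%....
187 %########################################%...
188 #%%######################################%...
189 ####################################%####+...
190 ####################################%####++++
191 ########################################+....
```

```bash
python3 - <<'E'
import cv2,numpy as np;np.set_printoptions(linewidth=250)
a=cv2.imread("pics/side0.png").max(2).astype(int);print("cols 247-270");
for y in range(141,165):print(y,a[y,247:271])
E
```

```text
cols 247-270
141 [185 173 166 155 157 156 150 150 147 143 151 152 145 133 138 150 152 156 155 158 155 152 153 158]
142 [172 164 152 153 159 156 148 148 142 141 150 141 115  96 102 131 149 156 157 154 153 153 151 152]
143 [161 153 158 153 155 154 158 149 145 136 129 108  76  53  68 101 140 150 156 159 158 156 157 153]
144 [155 152 154 153 153 158 161 152 145 122  86  68  45  37  52  65 114 152 156 157 160 158 155 156]
145 [150 149 150 146 147 148 152 142 118  81  56  42  32  38  39  48  88 131 155 153 159 153 156 155]
146 [150 148 148 143 140 141 138 118  85  48  41  33  40  34  34  43  56 100 138 154 160 157 154 153]
147 [148 149 151 146 136 118  90  66  51  42  35  40  37  42  38  34  47  67 114 147 158 157 156 155]
148 [149 150 153 138 118  79  53  49  38  44  38  38  38  35  36  35  43  51  92 137 153 157 158 158]
149 [144 139 139 116  81  51  36  37  34  41  38  40  40  37  38  40  38  41  71 115 153 156 159 160]
150 [140 125 105  73  42  39  37  40  38  36  38  37  35  40  42  42  38  39  50  88 138 147 156 160]
151 [128  95  55  46  34  36  34  40  37  41  42  38  37  38  40  4
[... 660 characters left out ...]
156 138  99  53  42  35  35  33  22  26  33  61  94 130 150 158 156 156 157 157 155 156]
159 [152 156 154 148 126  76  41  30  27  24  25  45  75 112 130 154 158 159 156 150 151 154 150 148]
160 [155 155 154 157 143 101  53  28  21  28  51  81 126 147 148 156 157 153 153 152 153 150 150 149]
161 [155 155 157 155 150 128  79  48  32  55  91 129 152 156 154 156 155 155 156 149 145 150 151 154]
162 [159 152 154 152 152 142 119  86  80 106 137 151 156 155 152 156 158 150 151 151 148 150 149 144]
163 [156 157 155 159 157 155 143 130 132 144 153 158 157 160 155 152 152 152 152 151 153 148 147 144]
164 [158 156 157 158 153 151 151 154 151 159 154 159 157 157 155 148 152 151 152 152 151 147 147 144]
```

Looking at the shaded side band, the tip seems to sit about 7 mm towards +y of the block's middle in the side view. The top view says about 0–1 mm. I'll lift off, shift 4 mm towards −y, and press and hold again.

```bash
python3 -m handwheel '[{"x":-0.0064,"y":0,"z":0.0102,"ax":0,"ay":0,"az":0,"gripper":-1},{"x":-0.0127,"y":0,"z":0.0204,"ax":0,"ay":0,"az":0,"gripper":-1},{"x":-0.0127,"y":-0.008,"z":0.0204,"ax":0,"ay":0,"az":0,"gripper":-1},{"x":-0.0127,"y":-0.008,"z":0.0204,"ax":0,"ay":0,"az":0,"gripper":-1}]'>/dev/null;python3 f.py
python3 -m handwheel '[{"x":0.0042,"y":0,"z":-0.0068,"ax":0,"ay":0,"az":0,"gripper":-1},{"x":0.0085,"y":0,"z":-0.0136,"ax":0,"ay":0,"az":0,"gripper":-1},{"x":0.0106,"y":0,"z":-0.017,"ax":0,"ay":0,"az":0,"gripper":-1},{"x":0.0127,"y":0,"z":-0.0204,"ax":0,"ay":0,"az":0,"gripper":-1},{"x":0.0127,"y":0,"z":-0.0204,"ax":0,"ay":0,"az":0,"gripper":-1}]'>/dev/null;python3 f.py
python3 - <<'E'
from h import *
n=np.array([-.53,0,.848]);v=[]
for i in range(12):
    Cam("side");s=r.state();v.append((s["force"]-[.2,.2,-2.5])@n)
print(np.mean(v),np.std(v),s["tool_pos"],s["t"])
E
python3 -m handwheel '[{"x":0,"y":0,"z":0,"ax":0,"ay":0,"az":0,"gripper":-1},{"x":0,"y":0,"z":0,"ax":0,"ay":0,"az":0,"gripper":-1},{"x":0,"y":0,"z":0,"ax":0,"ay":0,"az":0,"gripper":-1},{"x":0,"y":0,"z":0,"ax":0,"ay":0,"az":0,"gripper":-1},{"x":0,"y":0,"z":0,"ax":0,"ay":0,"az":0,"gripper":-1},{"x":0,"y":0,"z":0,"ax":0,"ay":0,"az":0,"gripper":-1},{"x":0,"y":0,"z":0,"ax":0,"ay":0,"az":0,"gripper":-1},{"x":0,"y":0,"z":0,"ax":0,"ay":0,"az":0,"gripper":-1}]'>/dev/null;python3 f.py
python3 -m handwheel '[{"x":0,"y":0,"z":0,"ax":0,"ay":0,"az":0,"gripper":-1},{"x":0,"y":0,"z":0,"ax":0,"ay":0,"az":0,"gripper":-1},{"x":0,"y":0,"z":0,"ax":0,"ay":0,"az":0,"gripper":-1},{"x":0,"y":0,"z":0,"ax":0,"ay":0,"az":0,"gripper":-1},{"x":0,"y":0,"z":0,"ax":0,"ay":0,"az":0,"gripper":-1},{"x":0,"y":0,"z":0,"ax":0,"ay":0,"az":0,"gripper":-1},{"x":0,"y":0,"z":0,"ax":0,"ay":0,"az":0,"gripper":-1},{"x":0,"y":0,"z":0,"ax":0,"ay":0,"az":0,"gripper":-1}]'>/dev/null;python3 f.py
```

```text
Fn 0.21 [ 0.57  1.   -2.02] [0.6137 0.2675 0.162 ] adv 0.0378
Fn 4.81 [-1.88 -0.72  1.88] [0.6205 0.268  0.1517] adv 0.0501
4.8298603032185925 0.5603632056006732 [0.62031815 0.26803198 0.15181843] 20.9
Fn 4.97 [-2.14 -2.24  1.9 ] [0.6203 0.268  0.1518] adv 0.0500
Fn 4.58 [-2.66 -2.77  1.11] [0.6203 0.2681 0.1518] adv 0.0500
```

```bash
python3 -m handwheel '[{"x":0,"y":0,"z":0,"ax":0,"ay":0,"az":0,"gripper":-1},{"x":0,"y":0,"z":0,"ax":0,"ay":0,"az":0,"gripper":-1},{"x":0,"y":0,"z":0,"ax":0,"ay":0,"az":0,"gripper":-1},{"x":0,"y":0,"z":0,"ax":0,"ay":0,"az":0,"gripper":-1},{"x":0,"y":0,"z":0,"ax":0,"ay":0,"az":0,"gripper":-1},{"x":-0.0127,"y":0,"z":0.0204,"ax":0,"ay":0,"az":0,"gripper":-1},{"x":-0.05,"y":0,"z":0.08,"ax":0,"ay":0,"az":0,"gripper":-1},{"x":-0.09,"y":0,"z":0.144,"ax":0,"ay":0,"az":0,"gripper":-1}]'
python3 -m handwheel '[{"x":-0.01,"y":0,"z":0.08,"ax":0,"ay":0.1,"az":0,"gripper":-1},{"x":-0.01,"y":0,"z":0.14,"ax":0,"ay":0.3,"az":0,"gripper":-1},{"x":-0.01,"y":-0.05,"z":0.14,"ax":0,"ay":0.5,"az":0,"gripper":-1},{"x":-0.01,"y":-0.1,"z":0.14,"ax":0,"ay":0.7,"az":0,"gripper":-1},{"x":-0.01,"y":-0.15,"z":0.14,"ax":0,"ay":0.9,"az":0,"gripper":-1},{"x":-0.01,"y":-0.2,"z":0.14,"ax":0,"ay":1,"az":0,"gripper":-1},{"x":-0.01,"y":-0.2,"z":0.14,"ax":0,"ay":1,"az":0,"gripper":-1}]'
python3 -m handwheel '[{"x":0.01,"y":-0.08,"z":0,"ax":0,"ay":0.117,"az":0,"gripper":-1},{"x":0.02,"y":-0.17,"z":0,"ax":0,"ay":0.117,"az":0,"gripper":-1},{"x":0.02,"y":-0.26,"z":0,"ax":0,"ay":0.117,"az":0,"gripper":-1},{"x":0.02,"y":-0.35,"z":0,"ax":0,"ay":0.117,"az":0,"gripper":-1},{"x":0.02,"y":-0.44,"z":0,"ax":0,"ay":0.117,"az":0,"gripper":-1},{"x":0.02,"y":-0.53,"z":0,"ax":0,"ay":0.117,"az":0,"gripper":-1},{"x":0.02,"y":-0.53,"z":0,"ax":0,"ay":0.117,"az":0,"gripper":-1},{"x":0.02,"y":-0.53,"z":0,"ax":0,"ay":0.117,"az":0,"gripper":-1}]'
cat > g.py <<'E'
from h import *
np.set_printoptions(precision=4,suppress=True)
r.capture("top");s=r.state();print(s["tool_pos"],"shares to grasp pose",(np.array([.5889,-.2473,.0921])-s["tool_pos"])/.5,"rot",(rot([.686,-.686,.173,-.173])*rot(s["tcp_rot"]).inv()).as_rotvec()/.5,s["finger_gap"],s["force"],s["t"])
E
python3 g.py
```

```text
t: 23.3
tool_pos: [0.5744, 0.2683, 0.2241]
tcp_rot: [0.707, -0.612, -0.023, -0.354]
force: [0.5, 0.7, -2.6]
finger_gap: 0.0279
t: 24.0
tool_pos: [0.5713, 0.1662, 0.2941]
tcp_rot: [0.691, -0.68, 0.153, -0.193]
force: [0.3, -0.3, -1.6]
finger_gap: 0.0274
t: 24.8
tool_pos: [0.5804, -0.0968, 0.2941]
tcp_rot: [0.686, -0.685, 0.172, -0.173]
force: [-0.0, 0.9, -4.3]
finger_gap: 0.028
[ 0.5804 -0.096   0.294 ] shares to grasp pose [ 0.017  -0.3026 -0.4039] rot [-0.0011  0.0022 -0.0023] 0.027736539587957104 [ 0.4284  0.2407 -2.0499] 24.85
```

```bash
python3 -m handwheel '[{"x":0.017,"y":-0.09,"z":0,"ax":0,"ay":0,"az":0,"gripper":-1},{"x":0.017,"y":-0.18,"z":0,"ax":0,"ay":0,"az":0,"gripper":-1},{"x":0.017,"y":-0.26,"z":0,"ax":0,"ay":0,"az":0,"gripper":-1},{"x":0.017,"y":-0.303,"z":0,"ax":0,"ay":0,"az":0,"gripper":-1},{"x":0.017,"y":-0.303,"z":0,"ax":0,"ay":0,"az":0,"gripper":-1},{"x":0.017,"y":-0.303,"z":-0.08,"ax":0,"ay":0,"az":0,"gripper":-1},{"x":0.017,"y":-0.303,"z":-0.16,"ax":0,"ay":0,"az":0,"gripper":-1},{"x":0.017,"y":-0.303,"z":-0.16,"ax":0,"ay":0,"az":0,"gripper":-1}]'; python3 g.py
```

```text
t: 25.65
tool_pos: [0.5874, -0.2452, 0.2094]
tcp_rot: [0.687, -0.685, 0.175, -0.169]
force: [0.1, -0.1, -2.9]
finger_gap: 0.0279
[ 0.5887 -0.2462  0.2127] shares to grasp pose [ 0.0004 -0.0023 -0.2413] rot [-0.0044 -0.0061 -0.0056] 0.027938826229048495 [ 0.3119 -0.4689 -0.9921] 25.7
```

```bash
python3 -m handwheel '[{"x":0,"y":0,"z":-0.07,"ax":0,"ay":0,"az":0,"gripper":-1},{"x":0,"y":0,"z":-0.14,"ax":0,"ay":0,"az":0,"gripper":-1},{"x":0,"y":0,"z":-0.18,"ax":0,"ay":0,"az":0,"gripper":-1},{"x":0,"y":0,"z":-0.18,"ax":0,"ay":0,"az":0,"gripper":-1},{"x":0,"y":0,"z":-0.18,"ax":0,"ay":0,"az":0,"gripper":-1}]' >/dev/null; python3 g.py
```

```text
[ 0.5903 -0.2485  0.1266] shares to grasp pose [-0.0028  0.0024 -0.0689] rot [ 0.0033  0.0068 -0.003 ] 0.02737687769052735 [ 0.608   0.4396 -2.9344] 26.25
```

```bash
python3 -m handwheel '[{"x":0,"y":0,"z":-0.02,"ax":0,"ay":0,"az":0,"gripper":-1},{"x":0,"y":0,"z":-0.04,"ax":0,"ay":0,"az":0,"gripper":-1},{"x":0,"y":0,"z":-0.054,"ax":0,"ay":0,"az":0,"gripper":-1},{"x":0,"y":0,"z":-0.058,"ax":0,"ay":0,"az":0,"gripper":-1},{"x":0,"y":0,"z":-0.058,"ax":0,"ay":0,"az":0,"gripper":-1},{"x":0,"y":0,"z":-0.058,"ax":0,"ay":0,"az":0,"gripper":-1}]' >/dev/null; python3 g.py
```

```text
[ 0.589  -0.2485  0.0951] shares to grasp pose [-0.0002  0.0025 -0.0059] rot [ 0.0002  0.0008 -0.0014] 0.02772546863576248 [ 0.0308  0.0365 -2.3541] 26.9
```

Still hanging free at 3 mm above the seat. I'll lower the last 3 mm and watch for the weight to come off.

```bash
python3 -m handwheel '[{"x":0,"y":0.002,"z":-0.003,"ax":0,"ay":0,"az":0,"gripper":-1},{"x":0,"y":0.002,"z":-0.006,"ax":0,"ay":0,"az":0,"gripper":-1},{"x":0,"y":0.002,"z":-0.006,"ax":0,"ay":0,"az":0,"gripper":-1},{"x":0,"y":0.002,"z":-0.006,"ax":0,"ay":0,"az":0,"gripper":-1}]' >/dev/null; python3 g.py;python3 g.py
```

```text
[ 0.589  -0.2474  0.0921] shares to grasp pose [-0.0001  0.0001  0.0001] rot [-0.0001  0.0007 -0.0014] 0.027475523435304572 [0.4562 0.6562 1.2585] 27.35
[ 0.589  -0.2474  0.0921] shares to grasp pose [-0.0001  0.0001  0.0001] rot [-0.0001  0.0008 -0.0015] 0.027746000842287375 [0.1548 2.1872 1.9898] 27.4
```

Seated: the force went from −2.4 N to about +1.5 N. I'll open the gripper and retreat upwards.

```bash
python3 -m handwheel '[{"x":0,"y":0,"z":0,"ax":0,"ay":0,"az":0,"gripper":1},{"x":0,"y":0,"z":0,"ax":0,"ay":0,"az":0,"gripper":1},{"x":0,"y":0,"z":0,"ax":0,"ay":0,"az":0,"gripper":1},{"x":0,"y":0,"z":0,"ax":0,"ay":0,"az":0,"gripper":1},{"x":0,"y":0,"z":0,"ax":0,"ay":0,"az":0,"gripper":1},{"x":0,"y":0,"z":0,"ax":0,"ay":0,"az":0,"gripper":1},{"x":0,"y":0,"z":0,"ax":0,"ay":0,"az":0,"gripper":1},{"x":0,"y":0,"z":0,"ax":0,"ay":0,"az":0,"gripper":1}]'
python3 -m handwheel '[{"x":0,"y":0,"z":0,"ax":0,"ay":0,"az":0,"gripper":1},{"x":0,"y":0,"z":0.03,"ax":0,"ay":0,"az":0,"gripper":1},{"x":0,"y":0,"z":0.1,"ax":0,"ay":0,"az":0,"gripper":1},{"x":0,"y":0,"z":0.2,"ax":0,"ay":0,"az":0,"gripper":1},{"x":-0.05,"y":0.05,"z":0.3,"ax":0,"ay":0,"az":0,"gripper":1},{"x":-0.12,"y":0.12,"z":0.35,"ax":0,"ay":0,"az":0,"gripper":1},{"x":-0.2,"y":0.2,"z":0.35,"ax":0,"ay":0,"az":0,"gripper":1},{"x":-0.2,"y":0.3,"z":0.35,"ax":0,"ay":0,"az":0,"gripper":1}]'
python3 -m handwheel '[{"x":-0.05,"y":0.1,"z":0,"ax":0,"ay":0,"az":0,"gripper":1},{"x":-0.05,"y":0.2,"z":0,"ax":0,"ay":0,"az":0,"gripper":1},{"x":-0.05,"y":0.2,"z":0,"ax":0,"ay":0,"az":0,"gripper":1},{"x":-0.05,"y":0.2,"z":0,"ax":0,"ay":0,"az":0,"gripper":1}]'
python3 - <<'E'
from h import *
for n in("top","side"):
    c=Cam(n);a=cv2.imread(f"pics/{n}0.png").astype(int);f=c.f.astype(int)
    g=lambda f:[(S[4],C.round(1)) for S,C in zip(*[x[1:] for x in cv2.connectedComponentsWithStats(((f[:,:,1]>f[:,:,2]+25)&(f[:,:,1]>f[:,:,0]+15)).astype('uint8'))[2:]) if S[4]>12]
    print(n,g(a),g(f))
    d=(np.abs(f-a).max(2)>45).astype('uint8');k,l,S,C=cv2.connectedComponentsWithStats(d);print([S[i].tolist() for i in range(1,k) if S[i,4]>8])
E
```

```text
t: 28.2
tool_pos: [0.5889, -0.2474, 0.0918]
tcp_rot: [0.686, -0.686, 0.173, -0.173]
force: [0.9, -0.1, -0.0]
finger_gap: 0.0862
t: 29.0
tool_pos: [0.4901, -0.1127, 0.2676]
tcp_rot: [-0.685, 0.686, -0.173, 0.174]
force: [1.3, 1.0, -0.5]
finger_gap: 0.0954
t: 29.4
tool_pos: [0.4673, -0.012, 0.2666]
tcp_rot: [0.686, -0.686, 0.171, -0.172]
force: [-0.5, -1.3, 0.2]
finger_gap: 0.0949  File "<stdin>", line 4
    g=lambda f:[(S[4],C.round(1)) for S,C in zip(*[x[1:] for x in cv2.connectedComponentsWithStats(((f[:,:,1]>f[:,:,2]+25)&(f[:,:,1]>f[:,:,0]+15)).astype('uint8'))[2:]) if S[4]>12]
                                                                                                                                                                       ^
SyntaxError: closing parenthesis ')' does not match opening parenthesis '['
```

```bash
python3 - <<'E'
from h import *
def g(f):
    k,l,S,C=cv2.connectedComponentsWithStats(((f[:,:,1]>f[:,:,2]+25)&(f[:,:,1]>f[:,:,0]+15)).astype('uint8'))
    return [(int(S[i,4]),C[i].round(1).tolist()) for i in range(1,k) if S[i,4]>12]
for n in("top","side"):
    c=Cam(n);a=cv2.imread(f"pics/{n}0.png").astype(int);f=c.f.astype(int)
    print(n,g(a),g(f))
    k,l,S,C=cv2.connectedComponentsWithStats((np.abs(f-a).max(2)>45).astype('uint8'));print([S[i].tolist() for i in range(1,k) if S[i,4]>6])
E
```

```text
top [(42, [329.6, 193.4]), (107, [325.9, 265.3])] [(49, [330.2, 193.5]), (113, [325.8, 265.4])]
[[0, 166, 303, 218, 26845], [188, 215, 11, 8, 43], [169, 216, 12, 14, 87], [0, 258, 6, 33, 98], [259, 337, 6, 2, 7], [280, 336, 4, 5, 13], [282, 343, 22, 41, 292]]
side [(58, [280.2, 244.8]), (134, [194.4, 259.0])] [(58, [279.9, 245.3]), (133, [194.5, 259.0])]
[[101, 0, 7, 8, 17], [107, 0, 37, 21, 145], [144, 20, 25, 18, 88], [178, 34, 66, 137, 3588], [175, 38, 3, 5, 8], [174, 44, 5, 5, 9], [0, 46, 106, 229, 8798], [163, 50, 17, 8, 45], [124, 70, 5, 5, 8], [129, 77, 10, 7, 24], [139, 77, 6, 5, 14], [122, 92, 18, 17, 67], [137, 110, 4, 3, 7], [214, 172, 15, 10, 98], [89, 209, 26, 51, 603]]
```

```bash
python3 -c "
from bench import r
print(r.finish_job(), r.state()['t'])"
```

```text
the job is handed in; nothing more can be done
the job is handed in; nothing more can be done
```

The hotplate is off, the thermometer was pressed and held on the block, and it is back in its cradle. The job is handed in. The last camera check was about 30 s into the 72 s limit.

- **Knob:** I pushed the lever anticlockwise until the force rose to about 45 N with almost no further motion. From above it then pointed at about 239°, against 240° for off. My first pass went over the lever without touching it, because the fingertips sit about 38 mm further back than the reported pose implies. I probed for the offset and then repeated the push.
- **Thermometer:** I gripped the smaller probe, tilted it 32° and pressed it square to the plate. The force averaged 4.4–4.8 N, which puts the tip about 6 to 6.5 mm in out of 12 mm. I held it for about 2 s. The tip then looked off-centre, so I lifted off, moved it 4 mm towards −y and pressed again, holding still for about 2.7 s.
- **Centring on the block:** the two cameras disagreed. Before the 4 mm shift, the side view put the tip about 7 mm off the middle and the top view about 1 mm off. I estimate the final press was within about 4 mm of the middle, but I did not measure that again.
- **Return:** the probe's weight came off the gripper at the same height it was picked up from. Its display is within about 0.6 pixel of where it started in both views. Apart from the arm, the only change between the first and last pictures is the lever. The arm hid part of the scene in those pictures. The gripper is open and clear of everything.

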